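# Scatter feed pellets over a rearing tray

### The arm

A 6-joint arm with a two-finger parallel gripper is mounted at the origin on the work surface. World frame = base frame: x ahead of the robot, y to its left, z up, the work surface at z = 0. Lengths are in m, angles in rad, forces in N, time in s.
With the tool pointing down it reaches from about 0.3 to 0.775 m from the base axis. Payload 14.6 kg.
Tool frame: the origin (TCP) lies on the centre line of the jaws, within the pads' length; the fingertips stand 19 mm ahead of it and the grasp point (between the pads) is the TCP; y points along the fingers, x is the direction in which the jaws open and shut, and the axes are right-handed (so a half turn about y gives the same grasp; the last joint's range is limited). The gripper opens to 94 mm and grips with 3 to 60 N. Pads are 16 mm wide; open, the fingers measure 119 mm over their backs; the gripper's body (75 mm by 177 mm) begins 78 mm behind the grasp point.
Start: joints at [-1.343, 0.3, 1.521, -0, 1.321, -0.067], TCP at [0.16, -0.526, 0.224] pointing down, gripper open.
Joint ranges: [-3.03, 3.03], [-0.79, 2.21], [0.23, 2.52], [-1.04, 4.18], [0, 3.07], [-2.55, 2.55]. Speed limits (rad/s): [2.22, 2.22, 2.57, 3.14, 3.14, 3.14].

### API

Orientations are given as [roll, pitch, yaw] about the fixed x, y, z axes, in that order (R = Rz(yaw) Ry(pitch) Rx(roll)).
In Python, from station import ctrl, optics gives the robot as it stands.
- The arm moves only by the tool jog_arm, never from a script. Its argument "targets" is a list of rows, each a list of 3 entries, a list of its own where there are three numbers: the finger opening in cm, from 0 to 9.4, then the shift along the tool's x, y, z in cm, then the turn about the tool's y in rad. A call has 1 to 10 rows; each row is the pose to reach, as a shift and turn from the pose commanded when the call began, along the tool's axes at that moment; what a row does not reach only later rows make up. A row lasts 1/10 s, in which the tool goes at most 50 mm and 8.59 degrees, less where a joint would pass 70% of its speed; a pose out of reach is approached as far as the arm can. A call with a gripper value outside its range is refused whole. The fingers move at their own pace and stop on an object; "grip_force" is the grip in N (left out, the last holds). Time passes only in rows, so rows that repeat a pose let the fingers close. It gives the time, the measured TCP pose, the force and the opening at its end, in the units of the state.
- ctrl.get_obs(): the state, without advancing time (a new reading comes with each control period).
- optics.camera(name): name is "side" or "top" or "wrist"; returns a dict with "img" (400x640x3 uint8, red, green, blue), "range_z" (400x640 float32, m along the optical axis (not along the pixel's ray), 0 where there is no reading), "camera_matrix" (3x3 intrinsics, pixels), "world_to_cam" (4x4, takes a point from world to camera coordinates); the wrist camera has in their place "mount" (4x4, takes a point from camera to tool coordinates, whose origin is the TCP and whose axes are the tool frame's). Camera axes: x right, y up, looking along -z (the intrinsics and any distortion apply to the point x, -y, -z); pixel columns grow to the right and rows downward; lengths in m; the calibration is good to about 2 mm. The wrist camera is an equidistant fisheye: a pixel r from the principal point sees the ray r / f radians off the axis. A picture is of the moment at which its call begins: read the wrist's pose just before it.
- ctrl.hand_in(): hands the job in, once; it reports no verdict.
The state is a dict: "time_s": time; "qpos": joint angles; "joint_vel": joint speeds; "tau": joint torques, N m; "ee_pos": TCP position; "eef_rot": TCP orientation; "force": force on the tool from outside, world axes, zero at the start; "moment": the same for the moment, N m; "grip_width": finger opening in m.
Only numpy, scipy, OpenCV 4.12 (cv2) and the standard library are available. Lean on these libraries where they do the work, as an engineer would, in place of code of your own. Each camera call takes 0.05 s, during which the arm holds its last target. There are 200 camera calls.

### The job

Take the loaded feed shaker from its sloping rest, keeping the pellets in it, and shake all eight pellets out of its mouth into the three-cell rearing tray, spread so that every cell gets at least two and none ends up outside. Then lay the empty shaker back on its rest as it lay before, setting it down rather than dropping it. Do not touch the pellets with the gripper, and leave the jar, the beaker and the dish where they stand.

Things in the scene. Friction and masses are not known exactly. Their poses are not given: they have to be found in the camera images.
- shaker: Feed shaker: open-topped steel trough 160 mm long (its x), 24 wide (y), walls 26 high and 2.5 thick, floor 3; closed at its heel (+x), open at its mouth (-x), where the last 20 mm of floor rise 4 mm as a lip. On top a black upright grip fin: 54 mm long (x -12 to 42), 12 thick (y), z 30 to 70 mm. Origin: centre of the underside, z square to the floor. About 0.16 kg empty.
- shaker_mouth (a point): Middle of the underside edge at the shaker's mouth: shaker (-80, 0, 0) mm. Dip the mouth to let pellets out: they slide on the smooth steel at roughly 20 to 35 degrees below level, sooner when jerked; level or mouth-up they stay in.
- shaker_heel (a point): Middle of the lower edge at the shaker's closed heel end: shaker (80, 0, 0) mm.
- shaker_grip (a point): Point inside the grip fin, 52 mm above the underside, midway along the fin: shaker (15, 0, 52) mm. Fingers close on the fin along the shaker's y.
- rest: The shaker's fixed aluminium rest: a raised rail 28 mm wide without side guides, its flat face sloping down by 0.35 rad (20 degrees) towards its +x, where a stop stands 16 mm off the face; the shaker's heel sits against it. Foot 150 x 90 mm. Origin: on the bench under the middle of the shaker, which lies along rest x, mouth at the high end (-x).
- rest_mouth (a point): Where point shaker_mouth lies when the shaker is on its rest: rest (-75, 0, 89) mm.
- rest_heel (a point): Where point shaker_heel lies when the shaker is on its rest: rest (75, 0, 35) mm.
- tray: The white plastic rearing tray, fixed to the bench: 92 mm (its x) by 216 mm (its y), 34 mm high, 4 mm walls and floor, two full-height dividers make three equal cells in a row along y, each 84 x 67 mm inside. Origin: centre of the underside.
- cell0 (a point): Centre of the floor of the tray's -y cell: tray (0, -71, 4) mm.
- cell1 (a point): Centre of the floor of the tray's middle cell: tray (0, 0, 4) mm.
- cell2 (a point): Centre of the floor of the tray's +y cell: tray (0, 71, 4) mm.
- pellet0: One of eight equal feed pellets, a chunky rounded block 12.5 x 12.5 x 11.5 mm, 10 g, at first in a row in the shaker (number 0, counted from the heel). Origin: centre of its underside.
- pellet1: One of eight equal feed pellets, a chunky rounded block 12.5 x 12.5 x 11.5 mm, 10 g, at first in a row in the shaker (number 1, counted from the heel). Origin: centre of its underside.
- pellet2: One of eight equal feed pellets, a chunky rounded block 12.5 x 12.5 x 11.5 mm, 10 g, at first in a row in the shaker (number 2, counted from the heel). Origin: centre of its underside.
- pellet3: One of eight equal feed pellets, a chunky rounded block 12.5 x 12.5 x 11.5 mm, 10 g, at first in a row in the shaker (number 3, counted from the heel). Origin: centre of its underside.
- pellet4: One of eight equal feed pellets, a chunky rounded block 12.5 x 12.5 x 11.5 mm, 10 g, at first in a row in the shaker (number 4, counted from the heel). Origin: centre of its underside.
- pellet5: One of eight equal feed pellets, a chunky rounded block 12.5 x 12.5 x 11.5 mm, 10 g, at first in a row in the shaker (number 5, counted from the heel). Origin: centre of its underside.
- pellet6: One of eight equal feed pellets, a chunky rounded block 12.5 x 12.5 x 11.5 mm, 10 g, at first in a row in the shaker (number 6, counted from the heel). Origin: centre of its underside.
- pellet7: One of eight equal feed pellets, a chunky rounded block 12.5 x 12.5 x 11.5 mm, 10 g, at first in a row in the shaker (number 7, counted from the heel). Origin: centre of its underside.
- reagent: Bystander: closed amber jar, 60 mm across, 110 mm high. Origin: centre of the underside.
- beaker: Bystander: glass beaker, 68 mm across, 85 mm high. Origin: centre of the underside.
- petri: Bystander: closed white dish, 90 mm across, 24 mm high. Origin: centre of the underside.

How it is judged:
On the way, in this order (a step that is already met when the one before it is completed fails the run):
1. the shaker is lifted clear of its rest with all eight pellets still in it (distance between shaker_grip and rest_heel above 0.16 m and x of pellet0 in the frame of shaker between -0.085 and 0.08 m and y of pellet0 in the frame of shaker between -0.012 and 0.012 m and z of pellet0 in the frame of shaker between 0 and 0.035 m and x of pellet1 in the frame of shaker between -0.085 and 0.08 m and y of pellet1 in the frame of shaker between -0.012 and 0.012 m and z of pellet1 in the frame of shaker between 0 and 0.035 m and x of pellet2 in the frame of shaker between -0.085 and 0.08 m and y of pellet2 in the frame of shaker between -0.012 and 0.012 m and z of pellet2 in the frame of shaker between 0 and 0.035 m and x of pellet3 in the frame of shaker between -0.085 and 0.08 m and y of pellet3 in the frame of shaker between -0.012 and 0.012 m and z of pellet3 in the frame of shaker between 0 and 0.035 m and x of pellet4 in the frame of shaker between -0.085 and 0.08 m and y of pellet4 in the frame of shaker between -0.012 and 0.012 m and z of pellet4 in the frame of shaker between 0 and 0.035 m and x of pellet5 in the frame of shaker between -0.085 and 0.08 m and y of pellet5 in the frame of shaker between -0.012 and 0.012 m and z of pellet5 in the frame of shaker between 0 and 0.035 m and x of pellet6 in the frame of shaker between -0.085 and 0.08 m and y of pellet6 in the frame of shaker between -0.012 and 0.012 m and z of pellet6 in the frame of shaker between 0 and 0.035 m and x of pellet7 in the frame of shaker between -0.085 and 0.08 m and y of pellet7 in the frame of shaker between -0.012 and 0.012 m and z of pellet7 in the frame of shaker between 0 and 0.035 m and contact force between shaker and rest below 0.1 N), for 0.2 s.
2. all eight pellets lie in the tray, at least two in each cell, with the shaker still off its rest (distance between shaker_grip and rest_heel above 0.16 m and x of pellet0 in the frame of tray between -0.044 and 0.044 m and y of pellet0 in the frame of tray between -0.106 and 0.106 m and z of pellet0 in the frame of tray between 0 and 0.034 m and x of pellet1 in the frame of tray between -0.044 and 0.044 m and y of pellet1 in the frame of tray between -0.106 and 0.106 m and z of pellet1 in the frame of tray between 0 and 0.034 m and x of pellet2 in the frame of tray between -0.044 and 0.044 m and y of pellet2 in the frame of tray between -0.106 and 0.106 m and z of pellet2 in the frame of tray between 0 and 0.034 m and x of pellet3 in the frame of tray between -0.044 and 0.044 m and y of pellet3 in the frame of tray between -0.106 and 0.106 m and z of pellet3 in the frame of tray between 0 and 0.034 m and x of pellet4 in the frame of tray between -0.044 and 0.044 m and y of pellet4 in the frame of tray between -0.106 and 0.106 m and z of pellet4 in the frame of tray between 0 and 0.034 m and x of pellet5 in the frame of tray between -0.044 and 0.044 m and y of pellet5 in the frame of tray between -0.106 and 0.106 m and z of pellet5 in the frame of tray between 0 and 0.034 m and x of pellet6 in the frame of tray between -0.044 and 0.044 m and y of pellet6 in the frame of tray between -0.106 and 0.106 m and z of pellet6 in the frame of tray between 0 and 0.034 m and x of pellet7 in the frame of tray between -0.044 and 0.044 m and y of pellet7 in the frame of tray between -0.106 and 0.106 m and z of pellet7 in the frame of tray between 0 and 0.034 m and ((y of pellet1 in the frame of tray below -0.0353 m and y of pellet0 in the frame of tray below -0.0353 m) or (y of pellet2 in the frame of tray below -0.0353 m and (y of pellet0 in the frame of tray below -0.0353 m or y of pellet1 in the frame of tray below -0.0353 m)) or (y of pellet3 in the frame of tray below -0.0353 m and (y of pellet0 in the frame of tray below -0.0353 m or y of pellet1 in the frame of tray below -0.0353 m or y of pellet2 in the frame of tray below -0.0353 m)) or (y of pellet4 in the frame of tray below -0.0353 m and (y of pellet0 in the frame of tray below -0.0353 m or y of pellet1 in the frame of tray below -0.0353 m or y of pellet2 in the frame of tray below -0.0353 m or y of pellet3 in the frame of tray below -0.0353 m)) or (y of pellet5 in the frame of tray below -0.0353 m and (y of pellet0 in the frame of tray below -0.0353 m or y of pellet1 in the frame of tray below -0.0353 m or y of pellet2 in the frame of tray below -0.0353 m or y of pellet3 in the frame of tray below -0.0353 m or y of pellet4 in the frame of tray below -0.0353 m)) or (y of pellet6 in the frame of tray below -0.0353 m and (y of pellet0 in the frame of tray below -0.0353 m or y of pellet1 in the frame of tray below -0.0353 m or y of pellet2 in the frame of tray below -0.0353 m or y of pellet3 in the frame of tray below -0.0353 m or y of pellet4 in the frame of tray below -0.0353 m or y of pellet5 in the frame of tray below -0.0353 m)) or (y of pellet7 in the frame of tray below -0.0353 m and (y of pellet0 in the frame of tray below -0.0353 m or y of pellet1 in the frame of tray below -0.0353 m or y of pellet2 in the frame of tray below -0.0353 m or y of pellet3 in the frame of tray below -0.0353 m or y of pellet4 in the frame of tray below -0.0353 m or y of pellet5 in the frame of tray below -0.0353 m or y of pellet6 in the frame of tray below -0.0353 m))) and ((y of pellet1 in the frame of tray between -0.0353 and 0.0353 m and y of pellet0 in the frame of tray between -0.0353 and 0.0353 m) or (y of pellet2 in the frame of tray between -0.0353 and 0.0353 m and (y of pellet0 in the frame of tray between -0.0353 and 0.0353 m or y of pellet1 in the frame of tray between -0.0353 and 0.0353 m)) or (y of pellet3 in the frame of tray between -0.0353 and 0.0353 m and (y of pellet0 in the frame of tray between -0.0353 and 0.0353 m or y of pellet1 in the frame of tray between -0.0353 and 0.0353 m or y of pellet2 in the frame of tray between -0.0353 and 0.0353 m)) or (y of pellet4 in the frame of tray between -0.0353 and 0.0353 m and (y of pellet0 in the frame of tray between -0.0353 and 0.0353 m or y of pellet1 in the frame of tray between -0.0353 and 0.0353 m or y of pellet2 in the frame of tray between -0.0353 and 0.0353 m or y of pellet3 in the frame of tray between -0.0353 and 0.0353 m)) or (y of pellet5 in the frame of tray between -0.0353 and 0.0353 m and (y of pellet0 in the frame of tray between -0.0353 and 0.0353 m or y of pellet1 in the frame of tray between -0.0353 and 0.0353 m or y of pellet2 in the frame of tray between -0.0353 and 0.0353 m or y of pellet3 in the frame of tray between -0.0353 and 0.0353 m or y of pellet4 in the frame of tray between -0.0353 and 0.0353 m)) or (y of pellet6 in the frame of tray between -0.0353 and 0.0353 m and (y of pellet0 in the frame of tray between -0.0353 and 0.0353 m or y of pellet1 in the frame of tray between -0.0353 and 0.0353 m or y of pellet2 in the frame of tray between -0.0353 and 0.0353 m or y of pellet3 in the frame of tray between -0.0353 and 0.0353 m or y of pellet4 in the frame of tray between -0.0353 and 0.0353 m or y of pellet5 in the frame of tray between -0.0353 and 0.0353 m)) or (y of pellet7 in the frame of tray between -0.0353 and 0.0353 m and (y of pellet0 in the frame of tray between -0.0353 and 0.0353 m or y of pellet1 in the frame of tray between -0.0353 and 0.0353 m or y of pellet2 in the frame of tray between -0.0353 and 0.0353 m or y of pellet3 in the frame of tray between -0.0353 and 0.0353 m or y of pellet4 in the frame of tray between -0.0353 and 0.0353 m or y of pellet5 in the frame of tray between -0.0353 and 0.0353 m or y of pellet6 in the frame of tray between -0.0353 and 0.0353 m))) and ((y of pellet1 in the frame of tray above 0.0353 m and y of pellet0 in the frame of tray above 0.0353 m) or (y of pellet2 in the frame of tray above 0.0353 m and (y of pellet0 in the frame of tray above 0.0353 m or y of pellet1 in the frame of tray above 0.0353 m)) or (y of pellet3 in the frame of tray above 0.0353 m and (y of pellet0 in the frame of tray above 0.0353 m or y of pellet1 in the frame of tray above 0.0353 m or y of pellet2 in the frame of tray above 0.0353 m)) or (y of pellet4 in the frame of tray above 0.0353 m and (y of pellet0 in the frame of tray above 0.0353 m or y of pellet1 in the frame of tray above 0.0353 m or y of pellet2 in the frame of tray above 0.0353 m or y of pellet3 in the frame of tray above 0.0353 m)) or (y of pellet5 in the frame of tray above 0.0353 m and (y of pellet0 in the frame of tray above 0.0353 m or y of pellet1 in the frame of tray above 0.0353 m or y of pellet2 in the frame of tray above 0.0353 m or y of pellet3 in the frame of tray above 0.0353 m or y of pellet4 in the frame of tray above 0.0353 m)) or (y of pellet6 in the frame of tray above 0.0353 m and (y of pellet0 in the frame of tray above 0.0353 m or y of pellet1 in the frame of tray above 0.0353 m or y of pellet2 in the frame of tray above 0.0353 m or y of pellet3 in the frame of tray above 0.0353 m or y of pellet4 in the frame of tray above 0.0353 m or y of pellet5 in the frame of tray above 0.0353 m)) or (y of pellet7 in the frame of tray above 0.0353 m and (y of pellet0 in the frame of tray above 0.0353 m or y of pellet1 in the frame of tray above 0.0353 m or y of pellet2 in the frame of tray above 0.0353 m or y of pellet3 in the frame of tray above 0.0353 m or y of pellet4 in the frame of tray above 0.0353 m or y of pellet5 in the frame of tray above 0.0353 m or y of pellet6 in the frame of tray above 0.0353 m)))), for 0.2 s.
At the end, for the whole second after the job is handed in: All eight pellets lie still inside the tray walls, at least two in each of the three cells; the shaker lies still and upright on its rest, heel end within 12 mm and mouth end within 15 mm of where they lay, sloping 20 degrees to within 4.5 degrees (x of pellet0 in the frame of tray between -0.044 and 0.044 m and y of pellet0 in the frame of tray between -0.106 and 0.106 m and z of pellet0 in the frame of tray between 0 and 0.034 m and x of pellet1 in the frame of tray between -0.044 and 0.044 m and y of pellet1 in the frame of tray between -0.106 and 0.106 m and z of pellet1 in the frame of tray between 0 and 0.034 m and x of pellet2 in the frame of tray between -0.044 and 0.044 m and y of pellet2 in the frame of tray between -0.106 and 0.106 m and z of pellet2 in the frame of tray between 0 and 0.034 m and x of pellet3 in the frame of tray between -0.044 and 0.044 m and y of pellet3 in the frame of tray between -0.106 and 0.106 m and z of pellet3 in the frame of tray between 0 and 0.034 m and x of pellet4 in the frame of tray between -0.044 and 0.044 m and y of pellet4 in the frame of tray between -0.106 and 0.106 m and z of pellet4 in the frame of tray between 0 and 0.034 m and x of pellet5 in the frame of tray between -0.044 and 0.044 m and y of pellet5 in the frame of tray between -0.106 and 0.106 m and z of pellet5 in the frame of tray between 0 and 0.034 m and x of pellet6 in the frame of tray between -0.044 and 0.044 m and y of pellet6 in the frame of tray between -0.106 and 0.106 m and z of pellet6 in the frame of tray between 0 and 0.034 m and x of pellet7 in the frame of tray between -0.044 and 0.044 m and y of pellet7 in the frame of tray between -0.106 and 0.106 m and z of pellet7 in the frame of tray between 0 and 0.034 m and ((y of pellet1 in the frame of tray below -0.0353 m and y of pellet0 in the frame of tray below -0.0353 m) or (y of pellet2 in the frame of tray below -0.0353 m and (y of pellet0 in the frame of tray below -0.0353 m or y of pellet1 in the frame of tray below -0.0353 m)) or (y of pellet3 in the frame of tray below -0.0353 m and (y of pellet0 in the frame of tray below -0.0353 m or y of pellet1 in the frame of tray below -0.0353 m or y of pellet2 in the frame of tray below -0.0353 m)) or (y of pellet4 in the frame of tray below -0.0353 m and (y of pellet0 in the frame of tray below -0.0353 m or y of pellet1 in the frame of tray below -0.0353 m or y of pellet2 in the frame of tray below -0.0353 m or y of pellet3 in the frame of tray below -0.0353 m)) or (y of pellet5 in the frame of tray below -0.0353 m and (y of pellet0 in the frame of tray below -0.0353 m or y of pellet1 in the frame of tray below -0.0353 m or y of pellet2 in the frame of tray below -0.0353 m or y of pellet3 in the frame of tray below -0.0353 m or y of pellet4 in the frame of tray below -0.0353 m)) or (y of pellet6 in the frame of tray below -0.0353 m and (y of pellet0 in the frame of tray below -0.0353 m or y of pellet1 in the frame of tray below -0.0353 m or y of pellet2 in the frame of tray below -0.0353 m or y of pellet3 in the frame of tray below -0.0353 m or y of pellet4 in the frame of tray below -0.0353 m or y of pellet5 in the frame of tray below -0.0353 m)) or (y of pellet7 in the frame of tray below -0.0353 m and (y of pellet0 in the frame of tray below -0.0353 m or y of pellet1 in the frame of tray below -0.0353 m or y of pellet2 in the frame of tray below -0.0353 m or y of pellet3 in the frame of tray below -0.0353 m or y of pellet4 in the frame of tray below -0.0353 m or y of pellet5 in the frame of tray below -0.0353 m or y of pellet6 in the frame of tray below -0.0353 m))) and ((y of pellet1 in the frame of tray between -0.0353 and 0.0353 m and y of pellet0 in the frame of tray between -0.0353 and 0.0353 m) or (y of pellet2 in the frame of tray between -0.0353 and 0.0353 m and (y of pellet0 in the frame of tray between -0.0353 and 0.0353 m or y of pellet1 in the frame of tray between -0.0353 and 0.0353 m)) or (y of pellet3 in the frame of tray between -0.0353 and 0.0353 m and (y of pellet0 in the frame of tray between -0.0353 and 0.0353 m or y of pellet1 in the frame of tray between -0.0353 and 0.0353 m or y of pellet2 in the frame of tray between -0.0353 and 0.0353 m)) or (y of pellet4 in the frame of tray between -0.0353 and 0.0353 m and (y of pellet0 in the frame of tray between -0.0353 and 0.0353 m or y of pellet1 in the frame of tray between -0.0353 and 0.0353 m or y of pellet2 in the frame of tray between -0.0353 and 0.0353 m or y of pellet3 in the frame of tray between -0.0353 and 0.0353 m)) or (y of pellet5 in the frame of tray between -0.0353 and 0.0353 m and (y of pellet0 in the frame of tray between -0.0353 and 0.0353 m or y of pellet1 in the frame of tray between -0.0353 and 0.0353 m or y of pellet2 in the frame of tray between -0.0353 and 0.0353 m or y of pellet3 in the frame of tray between -0.0353 and 0.0353 m or y of pellet4 in the frame of tray between -0.0353 and 0.0353 m)) or (y of pellet6 in the frame of tray between -0.0353 and 0.0353 m and (y of pellet0 in the frame of tray between -0.0353 and 0.0353 m or y of pellet1 in the frame of tray between -0.0353 and 0.0353 m or y of pellet2 in the frame of tray between -0.0353 and 0.0353 m or y of pellet3 in the frame of tray between -0.0353 and 0.0353 m or y of pellet4 in the frame of tray between -0.0353 and 0.0353 m or y of pellet5 in the frame of tray between -0.0353 and 0.0353 m)) or (y of pellet7 in the frame of tray between -0.0353 and 0.0353 m and (y of pellet0 in the frame of tray between -0.0353 and 0.0353 m or y of pellet1 in the frame of tray between -0.0353 and 0.0353 m or y of pellet2 in the frame of tray between -0.0353 and 0.0353 m or y of pellet3 in the frame of tray between -0.0353 and 0.0353 m or y of pellet4 in the frame of tray between -0.0353 and 0.0353 m or y of pellet5 in the frame of tray between -0.0353 and 0.0353 m or y of pellet6 in the frame of tray between -0.0353 and 0.0353 m))) and ((y of pellet1 in the frame of tray above 0.0353 m and y of pellet0 in the frame of tray above 0.0353 m) or (y of pellet2 in the frame of tray above 0.0353 m and (y of pellet0 in the frame of tray above 0.0353 m or y of pellet1 in the frame of tray above 0.0353 m)) or (y of pellet3 in the frame of tray above 0.0353 m and (y of pellet0 in the frame of tray above 0.0353 m or y of pellet1 in the frame of tray above 0.0353 m or y of pellet2 in the frame of tray above 0.0353 m)) or (y of pellet4 in the frame of tray above 0.0353 m and (y of pellet0 in the frame of tray above 0.0353 m or y of pellet1 in the frame of tray above 0.0353 m or y of pellet2 in the frame of tray above 0.0353 m or y of pellet3 in the frame of tray above 0.0353 m)) or (y of pellet5 in the frame of tray above 0.0353 m and (y of pellet0 in the frame of tray above 0.0353 m or y of pellet1 in the frame of tray above 0.0353 m or y of pellet2 in the frame of tray above 0.0353 m or y of pellet3 in the frame of tray above 0.0353 m or y of pellet4 in the frame of tray above 0.0353 m)) or (y of pellet6 in the frame of tray above 0.0353 m and (y of pellet0 in the frame of tray above 0.0353 m or y of pellet1 in the frame of tray above 0.0353 m or y of pellet2 in the frame of tray above 0.0353 m or y of pellet3 in the frame of tray above 0.0353 m or y of pellet4 in the frame of tray above 0.0353 m or y of pellet5 in the frame of tray above 0.0353 m)) or (y of pellet7 in the frame of tray above 0.0353 m and (y of pellet0 in the frame of tray above 0.0353 m or y of pellet1 in the frame of tray above 0.0353 m or y of pellet2 in the frame of tray above 0.0353 m or y of pellet3 in the frame of tray above 0.0353 m or y of pellet4 in the frame of tray above 0.0353 m or y of pellet5 in the frame of tray above 0.0353 m or y of pellet6 in the frame of tray above 0.0353 m))) and linear speed of each of pellet0, pellet1, pellet2, pellet3, pellet4, pellet5, pellet6, pellet7 below 0.02 m/s and distance between shaker_mouth and rest_mouth below 0.015 m and distance between shaker_heel and rest_heel below 0.012 m and angle between shaker's own z axis and vertical between 0.27 and 0.43 rad and linear speed of shaker below 0.01 m/s); the robot touches nothing.
It fails at once if a pellet is touched by the gripper's fingers (contact force between the fingers and pellet0 above 0.3 N or contact force between the fingers and pellet1 above 0.3 N or contact force between the fingers and pellet2 above 0.3 N or contact force between the fingers and pellet3 above 0.3 N or contact force between the fingers and pellet4 above 0.3 N or contact force between the fingers and pellet5 above 0.3 N or contact force between the fingers and pellet6 above 0.3 N or contact force between the fingers and pellet7 above 0.3 N).
It fails at once if the shaker falls freely (moves faster than 0.4 m/s with no finger on it) (linear speed of shaker above 0.4 m/s and contact force between the fingers and shaker below 0.1 N).
It fails at once if the jar, beaker or dish is moved by more than 20 mm (distance of any of reagent, beaker, petri from where it was at the start of the episode above 0.02 m).
It also fails if it takes over 72 s, if anything falls off the work surface, if the arm or the gripper's body presses on something with over 40 N, if the wrist force passes 120 N, or if a joint passes its speed limit or range.

## Working session

There is one attempt and no reset: what is moved stays moved. The work goes in short steps, Python scripts to look and compute and a tool call to move; the robot and the scene stay as the last step left them, time stands still between calls to the robot, and variables do not carry over. Pictures are saved under pics/ and viewed, about 8 in all and at most 12, crops included, and the job is handed in when it is done.

Besides the shell and the picture viewer there is one more tool, called after "Emit:" in YAML: its name, and indented under it one key for each argument. jog_arm: Moves the arm, as the interface text tells. Its arguments: {"type":"object","properties":{"targets":{"type":"array","items":{"type":"array"}},"grip_force":{"type":"number"}},"required":["targets"]}

```bash
ls; mkdir -p pics; python3 - <<'E'
from station import ctrl, optics
import cv2,pickle
print(ctrl.get_obs())
d={}
for n in("top","side"):
    c=optics.camera(n); d[n]=c
    cv2.imwrite(f"pics/{n}0.png",c["img"][:,:,::-1])
    print(n,c["camera_matrix"],c["world_to_cam"],[k for k in c])
pickle.dump(d,open("c0.pkl","wb"))
E
```

```text
pics
{'time_s': 0.0, 'qpos': array([-1.34259875e+00,  3.00502831e-01,  1.52157798e+00,  1.81195310e-05,
        1.32072149e+00, -6.65870101e-02]), 'joint_vel': array([-0.00051143,  0.00087264, -0.00086711, -0.00128617, -0.00035442,
       -0.00027037]), 'tau': array([ 3.25051100e-03, -5.31797647e+01, -3.52730727e+01,  7.08293659e-02,
        2.42868107e-02, -9.35314324e-05]), 'ee_pos': array([ 0.15974628, -0.52603396,  0.22387023]), 'eef_rot': array([-1.57069833e+00,  1.20580633e-03, -1.27601618e+00]), 'force': array([-0.06283097,  0.49702172,  0.12713836]), 'moment': array([ 0.02802555, -0.00454536,  0.01177096]), 'grip_width': 0.09402824967746788}
top [[488.55353978   0.         320.8926779 ]
 [  0.         488.55353978 204.32147085]
 [  0.           0.           1.        ]] [[ 0.0261368  -0.99948033 -0.01886648 -0.00932704]
 [ 0.99398143  0.02397526  0.10689291 -0.57504487]
 [-0.10638503 -0.02154677  0.99409153 -1.26666124]
 [ 0.          0.          0.          1.        ]] ['img', 'range_z', 'camera_matrix', 'world_to_cam']
side [[391.82240978   0.         318.22219255]
 [  0.         391.82240978 194.43793094]
 [  0.           0.           1.        ]] [[ 0.89345238 -0.44910204 -0.00708568 -0.5334682 ]
 [ 0.28467442  0.55399358  0.78233726 -0.23375039]
 [-0.34742384 -0.7009982   0.62281474 -0.78943804]
 [ 0.          0.          0.          1.        ]] ['img', 'range_z', 'camera_matrix', 'world_to_cam']
```

View pics/top0.png

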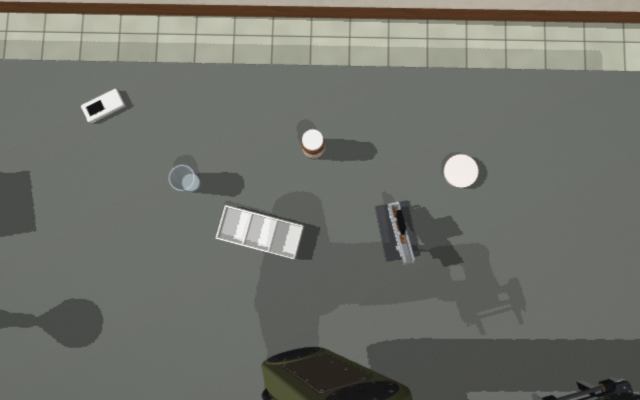

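View pics/side0.png

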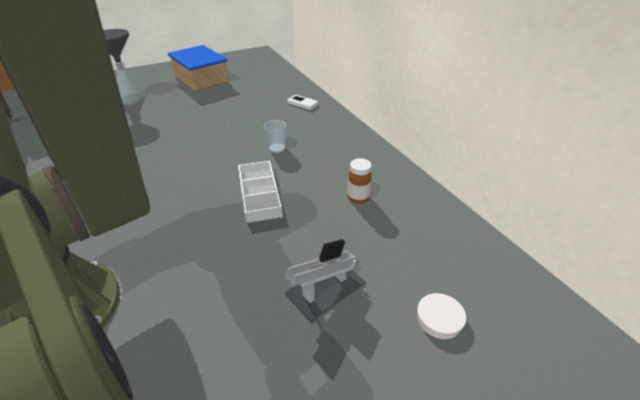

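Top view: tray at (260,232), rest and shaker at (402,232) with the fin towards the top end (heel away from the robot, mouth towards it). Jar at (313,143), beaker at (183,180), dish at (461,171). The side view agrees, with the mouth end high.

```bash
cat > h.py <<'E'
import numpy as np,cv2,pickle
from station import ctrl,optics
def cloud(c):
    K=c["camera_matrix"];z=c["range_z"];v,u=np.mgrid[:400,:640]
    P=np.stack([(u-K[0,2])/K[0,0]*z,-(v-K[1,2])/K[1,1]*z,-z,np.ones_like(z)],-1)
    W=P@np.linalg.inv(c["world_to_cam"]).T
    W[z==0]=np.nan
    return W[...,:3]
E
python3 - <<'E'
from h import *
d=pickle.load(open("c0.pkl","rb"))
W=cloud(d["top"]);I=d["top"]["img"].astype(int)
for (n,a,b,e,f) in [("tray",210,310,200,265),("shk",375,420,195,270),("jar",295,330,125,160),("beaker",165,205,160,195),("petri",440,485,150,192)]:
    w=W[e:f,a:b].reshape(-1,3);g=I[e:f,a:b].reshape(-1,3);w0=w
    if n=="tray": m=(w[:,2]>.028)&(w[:,2]<.042)
    elif n=="shk": m=(w[:,2]>.06)
    else: m=w[:,2]>.012
    w=w[m];r=cv2.minAreaRect((w[:,:2]*1000).astype(np.float32))
    print(n,len(w),r,"z",np.percentile(w[:,2],[5,50,95]),"mean",w.mean(0))
    print(cv2.boxPoints(r).round().tolist())
    if n=="shk":
        k=m.copy();gm=g[m];blk=gm.max(1)<40
        f=w[blk];print("fin",len(f),cv2.minAreaRect((f[:,:2]*1000).astype(np.float32)),f.mean(0),f[:,2].max())
        for x in np.arange(w[:,0].min(),w[:,0].max(),.01):
            s=w[(w[:,0]>=x)&(w[:,0]<x+.01)&(~blk)]
            if len(s):print(round(x,3),len(s),s[:,1].min().round(4),s[:,1].max().round(4),np.percentile(s[:,2],[5,50,95]).round(4))
    if n=="petri" or n=="jar":
        pass
# rest foot
w=W[195:270,370:425].reshape(-1,3);m=(w[:,2]>.004)&(w[:,2]<.03);r=cv2.minAreaRect((w[m][:,:2]*1000).astype(np.float32));print("foot",r,np.median(w[m][:,2]))
# side view shaker: all pts above .03 near
S=cloud(d["side"]);sub=S[230:325,275:375].reshape(-1,3);g=d["side"]["img"][230:325,275:375].reshape(-1,3)
m=sub[:,2]>.045;print(cv2.minAreaRect((sub[m][:,:2]*1000).astype(np.float32)))
b=m&(g.max(1)<45);f=sub[b];print("fin side",len(f),cv2.minAreaRect((f[:,:2]*1000).astype(np.float32)),f.mean(0),f.min(0),f.max(0))
cv2.imwrite("pics/crop.png",cv2.resize(np.hstack([d["side"]["img"][225:325,270:380,::-1],d["top"]["img"][190:290,350:450,::-1]]),None,fx=3.8,fy=5))
E
```

```text
tray 393 ((498.36749267578125, 167.97677612304688), (216.46571350097656, 91.86675262451172), 76.73221588134766) z [0.02856633 0.03176822 0.03622121] mean [0.4981094  0.17012178 0.03200775]
[[429.0, 73.0], [518.0, 52.0], [568.0, 263.0], [478.0, 284.0]]
shk 606 ((501.9161376953125, -199.51878356933594), (157.6690673828125, 26.733671188354492), 12.549598693847656) z [0.06386421 0.08762934 0.12507888] mean [ 0.48949517 -0.20135217  0.09119135]
[[422.0, -204.0], [428.0, -230.0], [582.0, -195.0], [576.0, -169.0]]
fin 129 ((528.1395874023438, -194.39492797851562), (56.99979019165039, 12.289060592651367), 11.016857147216797) [ 0.52710453 -0.19381424  0.11960503] 0.13309246489808824
0.424 32 -0.2278 -0.203 [0.09   0.0952 0.1105]
0.434 49 -0.226 -0.2015 [0.0814 0.0909 0.1108]
0.444 53 -0.2241 -0.1971 [0.074  0.0845 0.1077]
0.454 52 -0.2227 -0.1944 [0.0709 0.08   0.1025]
0.464 50 -0.22 -0.1924 [0.0673 0.0763 0.1   ]
0.474 53 -0.2178 -0.1898 [0.0664 0.0783 0.0959]
0.484 44 -0.2159 -0.1897 [0.0634 0.079  0.0928]
0.494 45 -0.2119 -0.1879 [0.0625 0.0838 0.0986]
0.504 22 -0.2121 -0.1853 [0.0622 0.08
[... 862 characters left out ...]
17773438, -366.00579833984375), (89.0338134765625, 87.6270751953125), 60.384822845458984) z [0.01783592 0.02238145 0.02649506] mean [ 0.67538057 -0.36564944  0.02228169]
[[616.0, -383.0], [692.0, -426.0], [736.0, -349.0], [660.0, -306.0]]
foot ((507.5632629394531, -199.73233032226562), (196.5488739013672, 140.13131713867188), 1.7758008241653442) 0.00578013609548389
((505.0062255859375, -202.8904571533203), (161.83995056152344, 27.3189640045166), 12.422889709472656)
fin side 313 ((526.8547973632812, -199.69915771484375), (56.569828033447266, 9.714877128601074), 11.495871543884277) [ 0.52524143 -0.20160669  0.11175168] [ 0.49896076 -0.20812742  0.08419952] [ 0.55476098 -0.18939401  0.13205998]
```

View pics/crop.png

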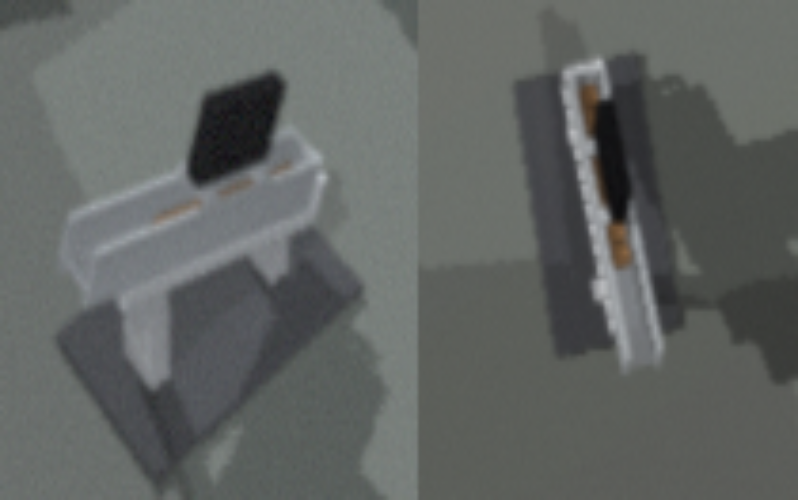

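Emit:
jog_arm:
  targets:
    - [7,[-1,0,2],0.01]
    - [7,[-3,0,6.5],0.02]
    - [7,[-5.5,0,12],0.03]
    - [7,[-8,0,17.5],0.04]
    - [7,[-10.5,0,23],0.05]
    - [7,[-13,0,28.5],0.06]
    - [7,[-15.5,0,34],0.07]
    - [7,[-18,0,39],0.08]
    - [7,[-20,0,43],0.082]
    - [7,[-20.8,0,45.1],0.082]
  grip_force: 15

```text
time_s: 1.1
ee_pos: [0.5132, -0.211, 0.2243]
eef_rot: [-1.571, 0.0, -1.358]
force: [0.4, -0.9, 0.4]
grip_width: 0.0698
```

```bash
python3 - <<'E'
from h import *
c=optics.camera("wrist");o=ctrl.get_obs();print(o["ee_pos"],o["eef_rot"],o["qpos"],c["mount"],c["camera_matrix"])
cv2.imwrite("pics/w1.png",c["img"][:,:,::-1])
E
```

```text
[ 0.51708073 -0.20660406  0.22401913] [-1.56985384e+00  1.21267812e-03 -1.35432642e+00] [-0.44659825  0.31541733  1.50178556  0.00158369  1.32439373  0.90734245] [[ 9.99998916e-01 -1.37731388e-03 -5.20735661e-04  5.83283786e-04]
 [-1.35273390e-04  2.66221154e-01 -9.63911966e-01 -1.59827003e-01]
 [ 1.46624018e-03  9.63910992e-01  2.66220679e-01  7.82092487e-02]
 [ 0.00000000e+00  0.00000000e+00  0.00000000e+00  1.00000000e+00]] [[309.70691629   0.         315.75549329]
 [  0.         309.70691629 195.8424659 ]
 [  0.           0.           1.        ]]
```

View pics/w1.png

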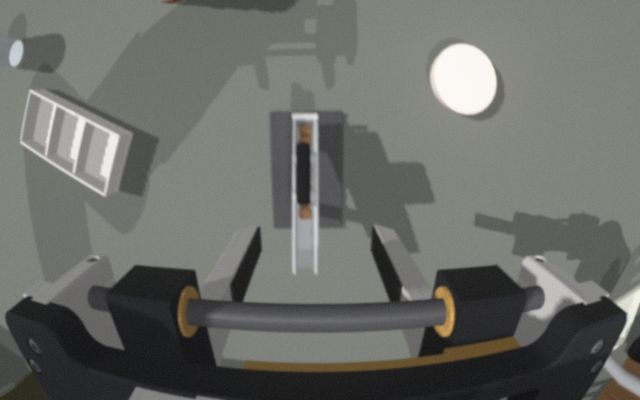

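The fin (303,172) and trough are aligned with the image vertical, so yaw is right. The arm was still settling.

Emit:
jog_arm:
  targets:
    - [7,[0,0,0],0]
    - [7,[0,0,0],0]
    - [7,[0,0,0],0]

```text
time_s: 1.45
ee_pos: [0.5113, -0.2137, 0.2244]
eef_rot: [-1.571, 0.0, -1.359]
force: [0.8, -1.0, -0.1]
grip_width: 0.0698
```

```bash
cat >> h.py <<'E'
from scipy.spatial.transform import Rotation as R
def wray(c,uv,o):
    "world origin, directions of wrist pixels"
    K=c["camera_matrix"];uv=np.atleast_2d(uv).astype(float)
    d=uv-K[:2,2];r=np.hypot(*d.T);t=r/K[0,0];s=np.sin(t)/np.maximum(r,1e-9)
    D=np.c_[d[:,0]*s,-d[:,1]*s,-np.cos(t)]
    T=R.from_euler("xyz",o["eef_rot"]).as_matrix();M=c["mount"]
    return T@M[:3,3]+o["ee_pos"],D@M[:3,:3].T@T.T
def wcloud(c,o):
    v,u=np.mgrid[:400,:640];O,D=wray(c,np.c_[u.ravel(),v.ravel()],o)
    T=R.from_euler("xyz",o["eef_rot"]).as_matrix();ax=T@c["mount"][:3,:3]@[0,0,-1]
    z=c["range_z"].ravel();return (O+D*(z/np.maximum(D@ax,.05))[:,None]).reshape(400,640,3)
E
python3 - <<'E'
from h import *
o=ctrl.get_obs();c=optics.camera("wrist");print(o["ee_pos"],o["eef_rot"])
W=wcloud(c,o);g=c["img"].astype(int)
m=np.zeros((400,640),bool);m[120:225,280:335]=1
b=m&(W[...,2]>.085)&(g.max(2)<45);p=W[b]
print(len(p),cv2.minAreaRect((p[:,:2]*1000).astype(np.float32)),p.mean(0),p.min(0),p.max(0))
m[100:280,280:335]=1;b=m&(W[...,2]>.055);p=W[b]
print(len(p),cv2.minAreaRect((p[:,:2]*1000).astype(np.float32)),np.median(p,0))
T=R.from_euler("xyz",o["eef_rot"]).as_matrix()
print("err to (.5305,-.1955,.108) in tool", T.T@(np.array([.5305,-.1955,.108])-o["ee_pos"]))
E
```

```text
[ 0.51132669 -0.21368334  0.2244062 ] [-1.57103354e+00  3.87394053e-05 -1.35936453e+00]
665 ((545.955078125, -195.3675994873047), (82.9337387084961, 14.233116149902344), 6.373075485229492) [ 0.53544755 -0.19673494  0.1230804 ] [ 0.50546166 -0.20639183  0.1075473 ] [ 0.58795564 -0.18703379  0.38421457]
3285 ((507.1673583984375, -202.46966552734375), (159.88803100585938, 25.680665969848633), 12.194039344787598) [ 0.49987125 -0.20431011  0.087177  ]
err to (.5305,-.1955,.108) in tool [-0.01375021  0.11640138  0.02258992]
```

Emit:
jog_arm:
  targets:
    - [7,[-1.28,0,2.4],0]
    - [7,[-1.28,2,2.4],0]
    - [7,[-1.28,4.5,2.4],0]
    - [7,[-1.28,7,2.4],0]
    - [7,[-1.28,9,2.4],0]
    - [7,[-1.28,10.5,2.4],0]
    - [7,[-1.28,11.3,2.4],0]
    - [7,[-1.28,11.6,2.4],0]
    - [7,[-1.28,11.6,2.4],0]

```text
time_s: 2.4
ee_pos: [0.5328, -0.1956, 0.1088]
eef_rot: [-1.571, -0.0, -1.359]
force: [0.3, -0.0, -0.0]
grip_width: 0.07
```

Emit:
jog_arm:
  targets:
    - [3,[0,0,0],0]
    - [3,[0,0,0],0]
    - [3,[0,0,0],0]
    - [2,[0,0,0],0]
    - [1,[0,0,0],0]
    - [0.5,[0,0,0],0]
    - [0.5,[0,0,0],0]
    - [0.5,[0,0,0],0]
  grip_force: 20

```text
time_s: 3.2
ee_pos: [0.5328, -0.1952, 0.1084]
eef_rot: [-1.571, 0.0, -1.358]
force: [-0.3, -0.3, -2.7]
grip_width: 0.0116
```

Emit:
jog_arm:
  targets:
    - [0.5,[0,-0.3,0],0]
    - [0.5,[0,-1,0],0]
    - [0.5,[0,-2.5,0],0]
    - [0.5,[0,-4.5,0],0]
    - [0.5,[0,-7,0],0]
    - [0.5,[0,-9.5,0],0]
    - [0.5,[0,-11.3,0],0]
    - [0.5,[0,-12,0],0]
    - [0.5,[0,-12,0],0]
    - [0.5,[0,-12,0],0]

```text
time_s: 4.2
ee_pos: [0.5325, -0.1951, 0.2275]
eef_rot: [-1.572, 0.001, -1.358]
force: [0.1, -0.7, -1.9]
grip_width: 0.0118
```

```bash
cat >> h.py <<'E'
E
python3 - <<'E'
from h import *
ctrl_o=ctrl.get_obs();print(ctrl_o["force"],ctrl_o["moment"],ctrl_o["ee_pos"])
c=optics.camera("side");S=cloud(c)
cv2.imwrite("pics/s2.png",cv2.resize(c["img"][140:340,220:420,::-1],None,fx=3,fy=3))
pickle.dump(c,open("s2.pkl","wb"))
# rail points: rest frame
a=np.deg2rad(12.2);ux=np.array([np.cos(a),np.sin(a)]);uy=np.array([-ux[1],ux[0]]);O=np.array([.5015,-.2015])
P=S.reshape(-1,3);q=P[:,:2]-O;x=q@ux;y=q@uy;z=P[:,2]
m=(abs(y)<.03)&(abs(x)<.12)&(z>.015)&(z<.11)
for b in np.arange(-.1,.1,.01):
    k=m&(x>=b)&(x<b+.01)
    if k.sum():print(round(b,2),k.sum(),"z",z[k].min().round(3),z[k].max().round(3),"ytop",np.percentile(y[k],[5,95]).round(3))
E
```

```text
[ 0.08082909 -0.66958349 -1.87487217] [ 0.00715482 -0.01064325  0.01618975] [ 0.53251052 -0.1950538   0.22750731]
-0.06 61 z 0.074 0.082 ytop [-0.015  0.011]
-0.05 62 z 0.069 0.08 ytop [-0.015  0.011]
-0.04 184 z 0.015 0.076 ytop [-0.014  0.009]
-0.03 80 z 0.017 0.073 ytop [-0.015  0.01 ]
-0.02 55 z 0.058 0.07 ytop [-0.015  0.011]
-0.01 55 z 0.055 0.065 ytop [-0.015  0.012]
-0.0 54 z 0.051 0.062 ytop [-0.015  0.011]
0.01 48 z 0.047 0.06 ytop [-0.015  0.01 ]
0.02 49 z 0.044 0.054 ytop [-0.014  0.01 ]
0.03 44 z 0.041 0.051 ytop [-0.014  0.011]
0.04 72 z 0.016 0.047 ytop [-0.014  0.011]
0.05 57 z 0.017 0.045 ytop [-0.015  0.011]
0.06 45 z 0.03 0.04 ytop [-0.014  0.011]
0.07 95 z 0.026 0.05 ytop [-0.014  0.012]
0.08 22 z 0.039 0.05 ytop [-0.014  0.01 ]
```

View pics/s2.png

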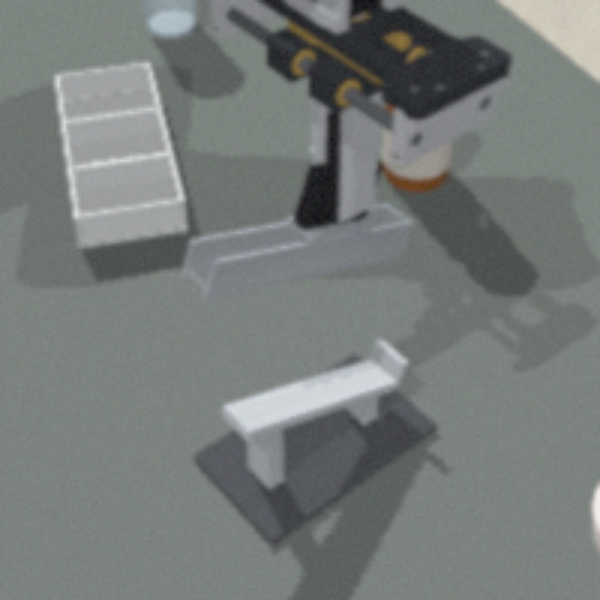

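```bash
cat >> h.py <<'E'
def tilt(c,o,lo=.13,hi=.018,zmin=.0):
    "mouth-up tilt (deg) of the held shaker from a side picture: robust line through the lower and upper rim of the near wall"
    S=cloud(c).reshape(-1,3);yaw=o["eef_rot"][2];ux=np.array([-np.sin(yaw),np.cos(yaw)]);uy=np.array([-ux[1],ux[0]])
    q=S-o["ee_pos"];x=q[:,:2]@ux;y=q[:,:2]@uy;z=q[:,2]
    m=(abs(y)<.022)&(x>-.13)&(x<.1)&(z<-hi)&(z>-lo)&(S[:,2]>zmin)
    xs=[];lo_=[];hi_=[]
    for b in np.arange(-.1,.08,.005):
        k=m&(x>=b)&(x<b+.005)
        if k.sum()>4:xs.append(b+.0025);lo_.append(np.percentile(z[k],4));hi_.append(np.percentile(z[k],96))
    xs=np.array(xs)
    def fit(v):
        v=np.array(v);k=np.ones(len(v),bool)
        for _ in range(6):
            p=np.polyfit(xs[k],v[k],1);e=abs(np.polyval(p,xs)-v);k=e<max(.003,1.5*np.median(e))
        return p
    a=fit(lo_);b=fit(hi_)
    print("tilt low-edge %.1f up-edge %.1f  bottom z at TCP %.3f x-range %.3f..%.3f"%(-np.degrees(np.arctan(a[0])),-np.degrees(np.arctan(b[0])),a[1],xs[0],xs[-1]))
    return xs,lo_,hi_
E
python3 - <<'E'
from h import *
o=ctrl.get_obs();c=pickle.load(open("s2.pkl","rb"));r=tilt(c,o)
for i in zip(*r):print(np.round(i,3))
E
```

```text
tilt low-edge 19.7 up-edge 4.7  bottom z at TCP -0.056 x-range -0.098..0.048
[-0.098 -0.022 -0.018]
[-0.092 -0.024 -0.018]
[-0.088 -0.026 -0.019]
[-0.082 -0.027 -0.02 ]
[-0.077 -0.029 -0.019]
[-0.072 -0.029 -0.018]
[-0.067 -0.031 -0.018]
[-0.062 -0.033 -0.019]
[-0.057 -0.035 -0.019]
[-0.052 -0.037 -0.019]
[-0.047 -0.04  -0.019]
[-0.042 -0.04  -0.019]
[-0.037 -0.042 -0.021]
[-0.032 -0.045 -0.018]
[-0.027 -0.047 -0.019]
[-0.022 -0.049 -0.023]
[-0.017 -0.049 -0.024]
[-0.012 -0.052 -0.025]
[-0.007 -0.053 -0.022]
[-0.002 -0.055 -0.03 ]
[ 0.003 -0.056 -0.026]
[ 0.008 -0.06  -0.027]
[ 0.013 -0.061 -0.027]
[ 0.018 -0.063 -0.028]
[ 0.023 -0.065 -0.039]
[ 0.028 -0.066 -0.041]
[ 0.033 -0.068 -0.043]
[ 0.038 -0.071 -0.044]
[ 0.043 -0.064 -0.046]
[ 0.048 -0.054 -0.047]
```

Emit:
jog_arm:
  targets:
    - [0.5,[0,0,-0.5],0]
    - [0.5,[0,0,-1.8],0]
    - [0.5,[0,0,-3.8],0]
    - [0.5,[0,0,-6.3],0]
    - [0.5,[0,0.5,-9],0]
    - [0.5,[0,1.5,-11.3],0]
    - [0.5,[0,3.2,-12.6],0]
    - [0.5,[0,5,-13.1],0]
    - [0.5,[0,6.3,-13.1],0]
    - [0.5,[0,6.6,-13.1],0]

```text
time_s: 5.25
ee_pos: [0.4038, -0.2225, 0.1609]
eef_rot: [-1.573, 0.002, -1.358]
force: [0.1, -0.4, -1.7]
grip_width: 0.0116
```

Emit:
jog_arm:
  targets:
    - [0.5,[0,0,0],0]
    - [0.5,[0,0.3,0],0]
    - [0.5,[0,0.6,0],0]
    - [0.5,[0,0.9,0],0]
    - [0.5,[0,1.2,0],0]
    - [0.5,[0,1.5,0],0]
    - [0.5,[0,1.8,0],0]
    - [0.5,[0,2.0,0],0]
    - [0.5,[0,2.0,0],0]

```text
time_s: 6.15
ee_pos: [0.4044, -0.2229, 0.1421]
eef_rot: [-1.572, 0.0, -1.358]
force: [-3.4, -0.3, -2.0]
grip_width: 0.0118
```

```bash
python3 - <<'E'
from h import *
o=ctrl.get_obs();print(o["force"],o["ee_pos"],o["time_s"])
c=optics.camera("side");r=tilt(c,o)
for i in list(zip(*r))[::2]:print(np.round(i,3))
w=optics.camera("top")
cv2.imwrite("pics/s3.png",np.hstack([cv2.resize(c["img"][190:340,200:400,::-1],(400,300)),cv2.resize(w["img"][180:330,320:520,::-1],(400,300))]))
E
```

```text
[-3.42136105 -0.26471208 -1.95206379] [ 0.40443193 -0.22289511  0.14214916] 6.15
tilt low-edge 19.2 up-edge 12.8  bottom z at TCP -0.056 x-range -0.098..0.078
[-0.098 -0.023 -0.018]
[-0.088 -0.026 -0.018]
[-0.077 -0.03  -0.019]
[-0.067 -0.032 -0.019]
[-0.057 -0.036 -0.018]
[-0.047 -0.04  -0.019]
[-0.037 -0.041 -0.019]
[-0.027 -0.047 -0.019]
[-0.017 -0.052 -0.024]
[-0.007 -0.052 -0.028]
[ 0.003 -0.058 -0.028]
[ 0.013 -0.062 -0.029]
[ 0.023 -0.065 -0.039]
[ 0.033 -0.066 -0.044]
[ 0.043 -0.067 -0.047]
[ 0.053 -0.07  -0.062]
[ 0.063 -0.127 -0.066]
[ 0.073 -0.122 -0.07 ]
```

View pics/s3.png

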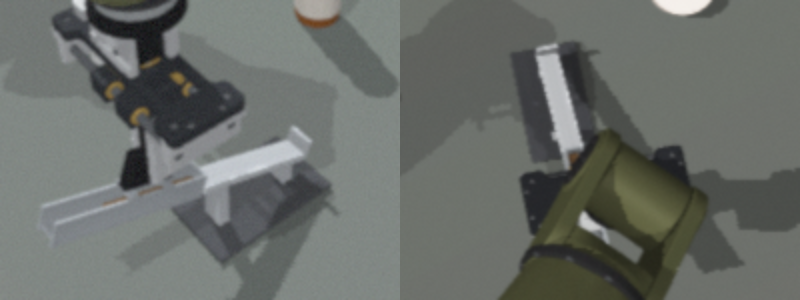

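The heel butted against the end of the rail (-3.4 N in x) instead of landing on top. I'll raise, move further over the rail and press again.

Emit:
jog_arm:
  targets:
    - [0.5,[0,-0.8,0],0]
    - [0.5,[0,-2,0],0]
    - [0.5,[0,-2.5,0],0]
    - [0.5,[0,-2.5,0.7],0]
    - [0.5,[0,-2.4,1.3],0]
    - [0.5,[0,-1.6,1.3],0]
    - [0.5,[0,-1.0,1.3],0]
    - [0.5,[0,-0.6,1.3],0]
    - [0.5,[0,-0.3,1.3],0]
    - [0.5,[0,-0.3,1.3],0]

```text
time_s: 7.25
ee_pos: [0.4177, -0.2204, 0.1455]
eef_rot: [-1.57, -0.001, -1.358]
force: [0.5, -2.0, 3.0]
grip_width: 0.0118
```

```bash
python3 - <<'E'
from h import *
o=ctrl.get_obs();print(o["force"],o["ee_pos"],o["time_s"])
c=optics.camera("side");r=tilt(c,o)
for i in list(zip(*r))[::3]:print(np.round(i,3))
E
```

```text
[ 0.5021528  -2.02536346  3.01503571] [ 0.41773537 -0.22043673  0.14547142] 7.25
tilt low-edge 18.7 up-edge 10.3  bottom z at TCP -0.058 x-range -0.098..0.078
[-0.098 -0.029 -0.019]
[-0.082 -0.032 -0.019]
[-0.067 -0.035 -0.019]
[-0.052 -0.041 -0.019]
[-0.037 -0.044 -0.019]
[-0.022 -0.049 -0.019]
[-0.007 -0.053 -0.026]
[ 0.008 -0.056 -0.026]
[ 0.023 -0.059 -0.034]
[ 0.038 -0.07  -0.04 ]
[ 0.053 -0.126 -0.043]
[ 0.068 -0.081 -0.075]
```

Emit:
jog_arm:
  targets:
    - [0.5,[0,0.15,0],0]
    - [0.5,[0,0.3,0],0]
    - [0.5,[0,0.45,0],0]
    - [0.5,[0,0.6,0],0]
    - [0.5,[0,0.7,0],0]
    - [0.5,[0,0.7,0],0]

```text
time_s: 7.9
ee_pos: [0.4177, -0.2208, 0.1394]
eef_rot: [-1.57, -0.002, -1.358]
force: [-5.1, -1.3, 14.4]
grip_width: 0.0119
```

```bash
cat > t.py <<'E'
from h import *
import sys
o=ctrl.get_obs();print(o["force"],o["ee_pos"],o["eef_rot"][2],o["time_s"])
c=optics.camera("side");r=tilt(c,o)
for i in list(zip(*r))[::3]:print(np.round(i,3))
E
python3 t.py
```

```text
[-5.06223395 -1.33966954 14.40064463] [ 0.41771732 -0.22076324  0.13935409] -1.358203513675196 7.9
tilt low-edge 10.4 up-edge 8.3  bottom z at TCP -0.052 x-range -0.098..0.078
[-0.098 -0.036 -0.019]
[-0.082 -0.037 -0.02 ]
[-0.067 -0.041 -0.019]
[-0.052 -0.042 -0.019]
[-0.037 -0.044 -0.02 ]
[-0.022 -0.048 -0.019]
[-0.007 -0.05  -0.026]
[ 0.008 -0.052 -0.024]
[ 0.023 -0.055 -0.031]
[ 0.038 -0.066 -0.034]
[ 0.053 -0.123 -0.036]
[ 0.068 -0.077 -0.07 ]
```

Emit:
jog_arm:
  targets:
    - [0.5,[0,-0.6,0],0]
    - [0.5,[0,-1.2,-0.5],0]
    - [0.5,[0,-1.4,-1.4],0]
    - [0.5,[0,-1.4,-2.0],0]
    - [0.5,[0,-1.0,-2.0],0]
    - [0.5,[0,-0.6,-2.0],0]
    - [0.5,[0,-0.3,-2.0],0]
    - [0.5,[0,0,-2.0],0]
    - [0.5,[0,0.3,-2.0],0]
    - [0.5,[0,0.4,-2.0],0]
  grip_force: 12

```text
time_s: 8.95
ee_pos: [0.3972, -0.2246, 0.1341]
eef_rot: [-1.573, 0.0, -1.358]
force: [-8.6, -3.0, 4.1]
grip_width: 0.012
```

```bash
python3 t.py
```

```text
[-8.59133542 -2.9852576   4.12604261] [ 0.39720716 -0.22456541  0.13407616] -1.3578534233231674 8.95
tilt low-edge 10.6 up-edge 8.3  bottom z at TCP -0.051 x-range -0.098..0.078
[-0.098 -0.032 -0.019]
[-0.082 -0.037 -0.019]
[-0.067 -0.041 -0.019]
[-0.052 -0.041 -0.019]
[-0.037 -0.044 -0.02 ]
[-0.022 -0.047 -0.02 ]
[-0.007 -0.048 -0.025]
[ 0.008 -0.053 -0.024]
[ 0.023 -0.056 -0.031]
[ 0.038 -0.059 -0.034]
[ 0.053 -0.129 -0.036]
[ 0.068 -0.129 -0.058]
```

Emit:
jog_arm:
  targets:
    - [0.5,[0,-0.6,0],0]
    - [0.5,[0,-1.5,0],0]
    - [0.5,[0,-2.0,0],0]
    - [0.5,[0,-2.0,0.5],0]
    - [0.5,[0,-1.9,1.0],0]
    - [0.5,[0,-1.2,1.0],0]
    - [0.5,[0,-0.8,1.0],0]
    - [0.5,[0,-0.4,1.0],0]
    - [0.5,[0,0,1.0],0]
    - [0.5,[0,0,1.0],0]

```text
time_s: 10.0
ee_pos: [0.4076, -0.2224, 0.1341]
eef_rot: [-1.571, -0.0, -1.358]
force: [-0.6, -0.8, 0.3]
grip_width: 0.0119
```

```bash
python3 t.py
```

```text
[-0.59150685 -0.820424    0.33295343] [ 0.40756896 -0.22239495  0.1340617 ] -1.3581725914830731 10.0
tilt low-edge 32.3 up-edge 2.6  bottom z at TCP -0.090 x-range -0.098..0.078
[-0.098 -0.043 -0.021]
[-0.082 -0.045 -0.022]
[-0.067 -0.046 -0.022]
[-0.052 -0.048 -0.023]
[-0.037 -0.046 -0.023]
[-0.022 -0.049 -0.02 ]
[-0.007 -0.049 -0.026]
[ 0.008 -0.049 -0.023]
[ 0.023 -0.051 -0.026]
[ 0.038 -0.129 -0.029]
[ 0.053 -0.129 -0.028]
[ 0.068 -0.128 -0.062]
```

Emit:
jog_arm:
  targets:
    - [0.5,[0,-0.5,0],0]
    - [0.5,[0,-0.9,-0.3],0]
    - [0.5,[0,-0.8,-1.0],0]
    - [0.5,[0,-0.4,-1.0],0]
    - [0.5,[0,0,-1.0],0]
    - [0.5,[0,0.3,-1.0],0]
    - [0.5,[0,0.6,-1.0],0]
    - [0.5,[0,0.9,-1.0],0]
    - [0.5,[0,1.2,-1.0],0]
    - [0.5,[0,1.2,-1.0],0]

```text
time_s: 11.05
ee_pos: [0.3978, -0.2245, 0.1222]
eef_rot: [-1.571, -0.0, -1.358]
force: [-3.6, -1.8, 2.0]
grip_width: 0.0121
```

```bash
python3 t.py; python3 - <<'E'
from h import *
c=optics.camera("side")
cv2.imwrite("pics/s4.png",cv2.resize(c["img"][190:340,200:400,::-1],(800,600)))
E
```

```text
[-3.64278398 -1.80527545  2.0257288 ] [ 0.39778482 -0.22451613  0.12223339] -1.3580096363608871 11.05
tilt low-edge -1.3 up-edge -6.8  bottom z at TCP -0.121 x-range -0.098..0.078
[-0.098 -0.122 -0.039]
[-0.082 -0.122 -0.038]
[-0.067 -0.122 -0.035]
[-0.052 -0.122 -0.033]
[-0.037 -0.122 -0.029]
[-0.022 -0.122 -0.022]
[-0.007 -0.122 -0.025]
[ 0.008 -0.122 -0.023]
[ 0.023 -0.122 -0.025]
[ 0.038 -0.122 -0.024]
[ 0.053 -0.118 -0.024]
[ 0.068 -0.117 -0.047]
```

View pics/s4.png

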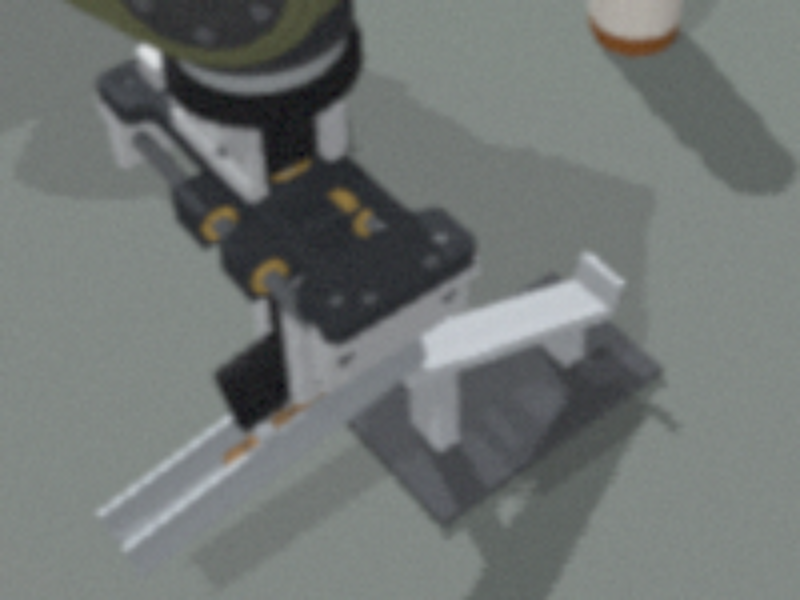

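Emit:
jog_arm:
  targets:
    - [0.5,[0,-0.5,0],0]
    - [0.5,[0,-1.5,0],0]
    - [0.5,[0,-3,0],0]
    - [0.5,[0,-5,0],0]
    - [0.5,[0,-7,0],0]
    - [0.5,[0,-8.5,0],0]
    - [0.5,[0,-9.5,0],0]
    - [0.5,[0,-10,0],0]
    - [0.5,[0,-10,0],0]
  grip_force: 25

```text
time_s: 12.05
ee_pos: [0.398, -0.2243, 0.2228]
eef_rot: [-1.57, -0.0, -1.358]
force: [-0.2, -0.3, -1.5]
grip_width: 0.0117
```

```bash
sed -i 's/(x>-.13)/(x>-.14)/; s/np.arange(-.1,.08,.005)/np.arange(-.13,.09,.005)/' h.py; sed -i 's/tilt(c,o)/tilt(c,o,zmin=.1)/;s/\[::3\]/[::2]/' t.py; python3 t.py
```

```text
[-0.19224095 -0.33344578 -1.49953796] [ 0.39803969 -0.22434321  0.22281109] -1.3579406704338135 12.05
tilt low-edge -8.9 up-edge -8.7  bottom z at TCP -0.048 x-range -0.097..0.063
[-0.097 -0.062 -0.04 ]
[-0.087 -0.063 -0.039]
[-0.077 -0.06  -0.036]
[-0.067 -0.059 -0.035]
[-0.057 -0.057 -0.032]
[-0.047 -0.055 -0.032]
[-0.037 -0.053 -0.03 ]
[-0.027 -0.052 -0.02 ]
[-0.017 -0.052 -0.024]
[-0.007 -0.05  -0.025]
[ 0.003 -0.049 -0.024]
[ 0.013 -0.047 -0.02 ]
[ 0.023 -0.045 -0.02 ]
[ 0.033 -0.044 -0.02 ]
[ 0.043 -0.04  -0.019]
[ 0.053 -0.04  -0.021]
[ 0.063 -0.039 -0.028]
```

Emit:
jog_arm:
  targets:
    - [0.5,[-0.1,0,0.1],0.002]
    - [0.5,[-0.5,0,0.5],0.009]
    - [0.5,[-1.1,0,1.2],0.02]
    - [0.5,[-1.9,0,2.1],0.035]
    - [0.5,[-3.0,0,3.3],0.055]
    - [0.5,[-4.4,0,4.8],0.08]
    - [0.5,[-6.0,0,6.5],0.108]
    - [0.5,[-7.8,0,8.5],0.14]
    - [0.5,[-9.7,0,10.7],0.18]
    - [0.5,[-11.9,0,13.1],0.22]
  grip_force: 35

```text
time_s: 13.1
ee_pos: [0.5014, -0.0791, 0.2221]
eef_rot: [-1.571, 0.0, -1.58]
force: [0.6, 0.2, -1.2]
grip_width: 0.0123
```

```bash
cat > go.py <<'E'
from h import *
import sys
# vector in tool axes from measured pose to TCP target x y z yaw
t=np.array(list(map(float,sys.argv[1:4])));yaw=float(sys.argv[4]);o=ctrl.get_obs()
T=R.from_euler("xyz",o["eef_rot"]).as_matrix();print(o["ee_pos"],o["force"],"t",o["time_s"],"shift cm",(T.T@(t-o["ee_pos"])*100).round(2),"turn",round(o["eef_rot"][2]-yaw,3),"j6",o["qpos"][5])
E
python3 go.py .6076 .0696 .2228 -1.801
```

```text
[ 0.50138005 -0.07910047  0.22206549] [ 0.64972312  0.15932572 -1.17905227] t 13.1 shift cm [-14.97  -0.08  10.48] turn 0.221 j6 1.3516440145850956
```

Emit:
jog_arm:
  targets:
    - [0.5,[-2.5,0,1.8],0.04]
    - [0.5,[-4.9,0,3.5],0.08]
    - [0.5,[-7.1,0,5.0],0.11]
    - [0.5,[-9.1,0,6.4],0.14]
    - [0.5,[-10.9,0,7.6],0.165]
    - [0.5,[-12.4,0,8.7],0.185]
    - [0.5,[-13.6,0,9.5],0.2]
    - [0.5,[-14.4,0,10.1],0.213]
    - [0.5,[-14.9,0,10.4],0.22]
    - [0.5,[-15.0,0,10.5],0.221]

```text
time_s: 14.1
ee_pos: [0.607, 0.0693, 0.2222]
eef_rot: [-1.571, -0.0, -1.799]
force: [0.3, 0.1, -2.7]
grip_width: 0.0117
```

```bash
python3 t.py; python3 go.py .6076 .0696 .119 -1.801; python3 - <<'E'
from h import *
c=optics.camera("side");d=optics.camera("top")
cv2.imwrite("pics/s5.png",np.hstack([cv2.resize(c["img"][100:280,200:380,::-1],(400,400)),cv2.resize(d["img"][140:300,200:360,::-1],(400,400))]))
E
```

```text
[ 0.25495013  0.11217331 -2.72761937] [0.60696653 0.06926713 0.22215949] -1.798842871274719 14.1
tilt low-edge -9.2 up-edge -8.8  bottom z at TCP -0.048 x-range -0.097..0.058
[-0.097 -0.06  -0.04 ]
[-0.087 -0.062 -0.039]
[-0.077 -0.062 -0.037]
[-0.067 -0.059 -0.035]
[-0.057 -0.057 -0.034]
[-0.047 -0.055 -0.032]
[-0.037 -0.055 -0.031]
[-0.027 -0.052 -0.019]
[-0.017 -0.052 -0.02 ]
[-0.007 -0.049 -0.025]
[ 0.003 -0.048 -0.023]
[ 0.013 -0.045 -0.021]
[ 0.023 -0.044 -0.02 ]
[ 0.033 -0.043 -0.019]
[ 0.043 -0.041 -0.02 ]
[ 0.053 -0.041 -0.019]
[0.60696263 0.06900419 0.22226845] [-0.19461208 -0.20234981 -2.56009069] t 14.15 shift cm [-0.07 10.33  0.05] turn 0.002 j6 1.8521599956401704
```

View pics/s5.png

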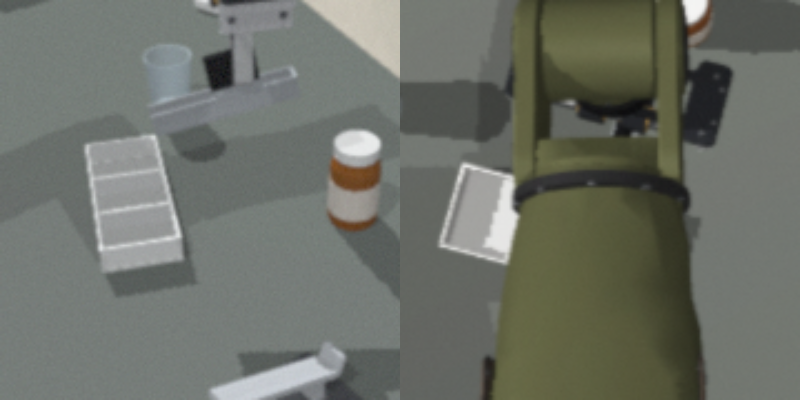

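Emit:
jog_arm:
  targets:
    - [0.5,[0,0.3,0],0]
    - [0.5,[0,1.2,0],0]
    - [0.5,[0,2.7,0],0]
    - [0.5,[0,4.7,0],0]
    - [0.5,[0,6.7,0],0]
    - [0.5,[0,8.5,0],0]
    - [0.5,[0,9.6,0],0]
    - [0.5,[0,10.2,0],0]
    - [0.5,[0,10.3,0],0]
    - [0.5,[0,10.3,0],0]
  grip_force: 40

```text
time_s: 15.25
ee_pos: [0.6072, 0.0689, 0.12]
eef_rot: [-1.57, 0.0, -1.799]
force: [0.6, -1.0, -1.5]
grip_width: 0.0118
```

```bash
cat > m.py <<'E'
from h import *
o=ctrl.get_obs();c=optics.camera("side");S=cloud(c);g=c["img"].astype(int)
print("t",o["time_s"],"tcp",o["ee_pos"].round(4),"F",o["force"].round(1))
h=cv2.cvtColor(c["img"],cv2.COLOR_RGB2HSV).astype(int);org=(h[...,0]>4)&(h[...,0]<22)&(h[...,1]>90)&(h[...,2]>50)
e=np.array([.9735,-.2287]);f=np.array([.2287,.9735])
q=S[...,:2]-np.array([.498,.168]);tx=q@e;ty=q@f
m=org&(abs(tx)<.06)&(abs(ty)<.125)&(S[...,2]<.04)
n,l,st,ce=cv2.connectedComponentsWithStats(m.astype(np.uint8))
for i in range(1,n):
    k=l==i
    if k.sum()>5:print("tray blob area",k.sum(),"tx,ty,z mm",(np.array([tx[k].mean(),ty[k].mean(),S[...,2][k].mean()])*1000).round(),"ext y",(ty[k].min()*1000).round(),(ty[k].max()*1000).round())
yaw=o["eef_rot"][2];ux=np.array([-np.sin(yaw),np.cos(yaw)]);Q=S-o["ee_pos"];x=Q[...,:2]@ux;y=Q[...,:2]@[-ux[1],ux[0]]
k=org&(abs(y)<.03)&(x>-.12)&(x<.1)&(Q[...,2]<-.005)&(Q[...,2]>-.09)&(S[...,2]>.04)
if k.any():print("in shaker px",k.sum(),"x hist(mm from TCP)",dict(zip(*[a.tolist() for a in np.unique((x[k]*200).round()*5,return_counts=True)])))
r=tilt(c,o,zmin=.042)
d=optics.camera("top");W=cloud(d)
cv2.imwrite("pics/m_side.png",cv2.resize(c["img"][130:230,220:330,::-1],None,fx=5,fy=5))
E
python3 m.py
```

```text
t 15.25 tcp [0.6072 0.0689 0.12  ] F [ 0.6 -1.  -1.5]
tilt low-edge -9.1 up-edge -9.3  bottom z at TCP -0.048 x-range -0.097..0.058
```

```bash
python3 - <<'E'
from h import *
w=optics.camera("wrist");c=optics.camera("side")
cv2.imwrite("pics/w6.png",np.hstack([w["img"][100:,120:540,::-1],cv2.resize(c["img"][125:205,230:330,::-1],(375,300))]))
E
```

```text
(no output)
```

View pics/w6.png

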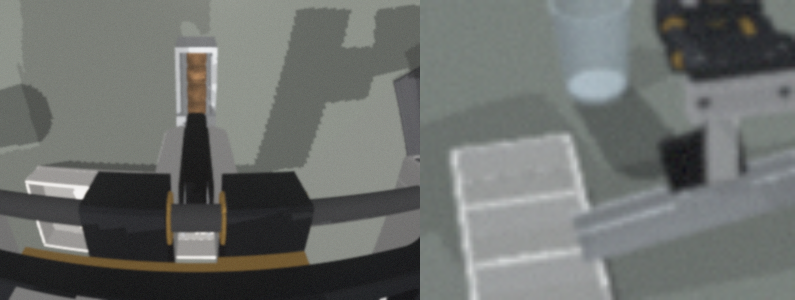

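Emit:
jog_arm:
  targets:
    - [0.5,[0,0,-0.8],0]
    - [0.5,[0,0,-2.5],0]
    - [0.5,[0,0,-5.0],0]
    - [0.5,[0,0,-2.0],0]
    - [0.5,[0,0,-0.5],0]
    - [0.5,[0,0,0],0]
    - [0.5,[0,0,0],0]

```text
time_s: 16.15
ee_pos: [0.6068, 0.0689, 0.1193]
eef_rot: [-1.571, -0.0, -1.799]
force: [-0.4, -0.7, -2.1]
grip_width: 0.0117
```

```bash
cat > m2.py <<'E'
from h import *
o=ctrl.get_obs();c=optics.camera("wrist")
print("t",o["time_s"],"tcp",o["ee_pos"].round(4),"F",o["force"].round(1))
h=cv2.cvtColor(c["img"],cv2.COLOR_RGB2HSV).astype(int);org=(h[...,0]>4)&(h[...,0]<22)&(h[...,1]>90)&(h[...,2]>50)
W=wcloud(c,o);yaw=o["eef_rot"][2];ux=np.array([-np.sin(yaw),np.cos(yaw)]);Q=W-o["ee_pos"];x=Q[...,:2]@ux;y=Q[...,:2]@[-ux[1],ux[0]]
k=org&(abs(y)<.014)&(x>-.12)&(x<.09)&(Q[...,2]<-.0)&(Q[...,2]>-.09)&(abs(np.arange(640)-316)[None]<40)
print("heel-side pellets x mm",np.percentile(x[k]*1000,[2,98]).round() if k.any() else None,k.sum(),"rows",np.where(k.any(1))[0][[0,-1]] if k.any() else None)
E
python3 m2.py; python3 m.py
```

```text
t 16.15 tcp [0.6068 0.0689 0.1193] F [-0.4 -0.7 -2.1]
heel-side pellets x mm None 0 rows None
t 16.2 tcp [0.6064 0.069  0.1193] F [-0.3 -0.1 -1.9]
tilt low-edge -9.3 up-edge -8.8  bottom z at TCP -0.048 x-range -0.097..0.063
```

```bash
python3 - <<'E'
from h import *
o=ctrl.get_obs();c=optics.camera("wrist");h=cv2.cvtColor(c["img"],cv2.COLOR_RGB2HSV);W=wcloud(c,o)
yaw=o["eef_rot"][2];ux=np.array([-np.sin(yaw),np.cos(yaw)]);Q=W-o["ee_pos"];x=Q[...,:2]@ux;y=Q[...,:2]@[-ux[1],ux[0]]
for r in range(140,222,5):print(r,h[r,317],(x[r,317]*1000).round(),(y[r,317]*1000).round(),(Q[r,317,2]*1000).round(),c["range_z"][r,317])
for r in range(325,370,5):print(r,h[r,315],(x[r,315]*1000).round(),(Q[r,315,2]*1000).round())
E
```

```text
140 [140   6 126] 61.0 -1.0 -29.0 0.18660146
145 [105   8 128] 59.0 -1.0 -19.0 0.17753257
150 [100   3 236] 57.0 -1.0 -15.0 0.17414008
155 [120   7 141] 51.0 -1.0 -40.0 0.19979659
160 [105   9 176] 48.0 -1.0 -39.0 0.19971724
165 [105   9 178] 44.0 -1.0 -41.0 0.2028389
170 [107  13 141] 41.0 -1.0 -40.0 0.20306572
175 [130   5 140] 37.0 -1.0 -41.0 0.20496327
180 [105   4 136] 33.0 -1.0 -43.0 0.20770279
185 [120   2 136] 30.0 -1.0 -43.0 0.20839013
190 [105   7 141] 26.0 -1.0 -44.0 0.21055506
195 [120   4 140] 23.0 -1.0 -44.0 0.21170492
200 [ 90   5 141] 19.0 -1.0 -43.0 0.21163654
205 [105   4 142] 15.0 -1.0 -45.0 0.21416755
210 [ 90   7 137] 12.0 -1.0 -44.0 0.2145046
215 [15 15 33] 20.0 -1.0 -11.0 0.18027504
220 [60 14 36] 18.0 -1.0 -6.0 0.1756165
325 [140  12  63] 26.0 96.0
330 [90  4 69] 24.0 96.0
335 [ 24   7 184] -164.0 -117.0
340 [ 30   5 151] -168.0 -113.0
345 [ 20  10 149] -167.0 -103.0
350 [ 10  10 152] -167.0 -95.0
355 [ 18   7 183] -167.0 -87.0
360 [ 39  13 142] -210.0 -120.0
365 [ 19 137 112] 20.0 105.0
```

```bash
python3 - <<'E'
from h import *
c=optics.camera("side");h=cv2.cvtColor(c["img"],cv2.COLOR_RGB2HSV).astype(int);S=cloud(c)
m=(h[...,1]>60)&((h[...,0]<30)|(h[...,0]>170));m[:150]=0;m[300:]=0;m[:,:225]=0;m[:,330:]=0
n,l,st,ce=cv2.connectedComponentsWithStats(m.astype(np.uint8))
for i in range(1,n):print(st[i],ce[i].round(),S[l==i].mean(0).round(3),h[l==i].mean(0).round())
E
cp pics/m_side.png pics/m7.png
```

```text
(no output)
```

View pics/m7.png

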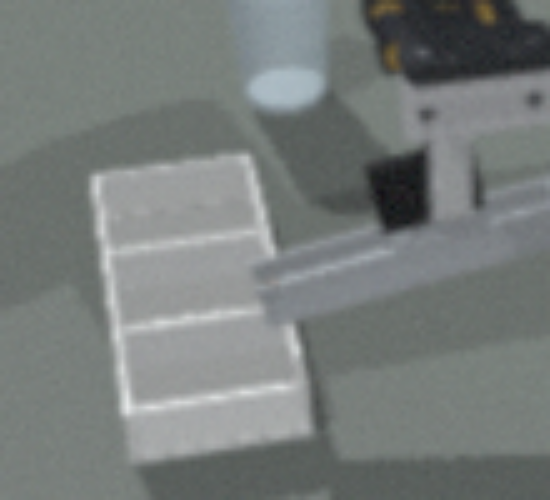

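Emit:
jog_arm:
  targets:
    - [0.5,[0,0,-0.7],0]
    - [0.5,[0,0,-2.5],0]
    - [0.5,[0,0,-0.9],0]
    - [0.5,[0,0,-0.2],0]
    - [0.5,[0,0,0],0]
    - [0.5,[0,0,0],0]

```text
time_s: 17.0
ee_pos: [0.6069, 0.0688, 0.1193]
eef_rot: [-1.571, -0.0, -1.799]
force: [-0.0, 0.2, -1.8]
grip_width: 0.0122
```

```bash
cat > n.py <<'E'
from h import *
o=ctrl.get_obs();c=optics.camera("side");h=cv2.cvtColor(c["img"],cv2.COLOR_RGB2HSV).astype(int);S=cloud(c)
print("t",o["time_s"],"tcp",o["ee_pos"].round(4),"F",o["force"].round(1))
m=(h[...,1]>70)&((h[...,0]<30)|(h[...,0]>170));m[:148]=0;m[300:]=0;m[:,:225]=0;m[:,335:]=0
e=np.array([.9735,-.2287]);f=np.array([.2287,.9735])
n,l,st,ce=cv2.connectedComponentsWithStats(m.astype(np.uint8))
yaw=o["eef_rot"][2];ux=np.array([-np.sin(yaw),np.cos(yaw)])
for i in range(1,n):
    p=np.nanmean(S[l==i],0);q=p[:2]-[.498,.168];print("box",st[i],"world",p.round(3),"tray mm",(q@e*1000).round(),(q@f*1000).round(),"from TCP",((p[:2]-o["ee_pos"][:2])@ux*1000).round())
tilt(c,o,zmin=.042)
E
python3 n.py
```

```text
t 17.0 tcp [0.6069 0.0688 0.1193] F [-0.   0.2 -1.8]
box [268 205   3   2   6] world [0.499 0.089 0.017] tray mm 19.0 -76.0 from TCP -109.0
box [250 209   1   1   1] world [0.451 0.1   0.016] tray mm -30.0 -77.0 from TCP -159.0
tilt low-edge -9.1 up-edge -8.9  bottom z at TCP -0.048 x-range -0.097..0.058
```

```bash
cat > n.py <<'E'
from h import *
import sys
o=ctrl.get_obs();c=optics.camera("side");S=cloud(c);c0=pickle.load(open("c0.pkl","rb"))["side"];S0=cloud(c0)
print("t",o["time_s"],"tcp",o["ee_pos"].round(4),"F",o["force"].round(1))
d=np.abs(c["img"].astype(int)-c0["img"].astype(int)).max(2)
e=np.array([.9735,-.2287]);f=np.array([.2287,.9735])
q=S0[...,:2]-[.498,.168];tx0=q@e;ty0=q@f
q=S[...,:2]-[.498,.168];tx=q@e*1000;ty=q@f*1000
m=(abs(tx0)<.05)&(abs(ty0)<.11)&(S[...,2]<.034)&((S[...,2]-S0[...,2]>.004)|(d>45))
h=cv2.cvtColor(c["img"],cv2.COLOR_RGB2HSV).astype(int)
n,l,st,ce=cv2.connectedComponentsWithStats(m.astype(np.uint8))
for i in range(1,n):
    k=l==i
    if k.sum()>5:print("box",st[i],"tray",tx[k].mean().round(),ty[k].mean().round(),"ext",tx[k].min().round(),tx[k].max().round(),ty[k].min().round(),ty[k].max().round(),"z",(S[...,2][k].mean()*1000).round(),"hsv",h[k].mean(0).round())
tilt(c,o,zmin=.042)
cv2.imwrite("pics/n.png",np.hstack([cv2.resize(c["img"][150:230,225:325,::-1],(500,400))]))
E
python3 n.py; python3 m2.py
```

```text
t 17.05 tcp [0.6067 0.0689 0.1192] F [ 0.5 -0.4 -2.6]
box [268 205   5   3  13] tray 21.0 -77.0 ext 16.0 27.0 -81.0 -72.0 z 16.0 hsv [ 16.  63. 156.]
box [248 208   6   3  10] tray -28.0 -78.0 ext -35.0 -22.0 -83.0 -65.0 z 15.0 hsv [ 26.  38. 168.]
tilt low-edge -9.0 up-edge -8.9  bottom z at TCP -0.048 x-range -0.097..0.058
t 17.1 tcp [0.6066 0.0689 0.1193] F [ 0.1  0.7 -2. ]
heel-side pellets x mm None 0 rows None
```

Emit:
jog_arm:
  targets:
    - [0.5,[-0.2,0,0],0]
    - [0.5,[-0.8,0,0],0]
    - [0.5,[-1.7,0,0],0]
    - [0.5,[-2.8,0,0],0]
    - [0.5,[-4.0,0,0],0]
    - [0.5,[-5.2,0,0],0]
    - [0.5,[-6.2,0,0],0]
    - [0.5,[-6.8,0,0],0]
    - [0.5,[-7.1,0,0],0]
    - [0.5,[-7.1,0,0],0]

```text
time_s: 18.15
ee_pos: [0.623, 0.1383, 0.1194]
eef_rot: [-1.571, -0.0, -1.799]
force: [0.8, -0.3, -1.8]
grip_width: 0.0117
```

```bash
python3 n.py
```

```text
t 18.15 tcp [0.623  0.1383 0.1194] F [ 0.8 -0.3 -1.8]
box [274 185   3   7  10] tray 44.0 -22.0 ext 42.0 46.0 -37.0 -0.0 z 29.0 hsv [ 96.   5. 146.]
box [268 205   4   3  12] tray 20.0 -77.0 ext 16.0 25.0 -83.0 -70.0 z 16.0 hsv [ 15.  72. 167.]
box [248 209   6   2   9] tray -28.0 -81.0 ext -35.0 -23.0 -83.0 -77.0 z 17.0 hsv [ 16.  45. 180.]
tilt low-edge -9.4 up-edge -8.7  bottom z at TCP -0.048 x-range -0.097..0.058
```

Emit:
jog_arm:
  targets:
    - [0.5,[0,0,-0.7],0]
    - [0.5,[0,0,-2.4],0]
    - [0.5,[0,0,-0.9],0]
    - [0.5,[0,0,-0.2],0]
    - [0.5,[0,0,0],0]
    - [0.5,[0,0,0],0]

```text
time_s: 18.8
ee_pos: [0.623, 0.1378, 0.1192]
eef_rot: [-1.571, -0.0, -1.8]
force: [-0.7, -0.4, -1.6]
grip_width: 0.0118
```

```bash
python3 n.py
```

```text
t 18.8 tcp [0.623  0.1378 0.1192] F [-0.7 -0.4 -1.6]
box [274 185   3   7   9] tray 44.0 -21.0 ext 42.0 45.0 -40.0 3.0 z 28.0 hsv [ 94.   6. 148.]
box [258 189   6   4  21] tray 6.0 -2.0 ext -1.0 13.0 -12.0 19.0 z 13.0 hsv [ 16.  60. 145.]
box [268 205   4   3  11] tray 21.0 -77.0 ext 16.0 25.0 -81.0 -70.0 z 16.0 hsv [ 15.  70. 167.]
box [248 209   6   2   9] tray -28.0 -81.0 ext -35.0 -23.0 -84.0 -78.0 z 17.0 hsv [ 16.  45. 181.]
tilt low-edge -9.5 up-edge -8.2  bottom z at TCP -0.047 x-range -0.097..0.058
```

Emit:
jog_arm:
  targets:
    - [0.5,[0,0,-0.7],0]
    - [0.5,[0,0,-2.5],0]
    - [0.5,[0,0,-0.9],0]
    - [0.5,[0,0,-0.2],0]
    - [0.5,[0,0,0],0]
    - [0.5,[0,0,0],0]

```text
time_s: 19.45
ee_pos: [0.6229, 0.138, 0.1192]
eef_rot: [-1.571, -0.0, -1.799]
force: [-0.6, 0.2, -1.6]
grip_width: 0.0116
```

```bash
python3 n.py
```

```text
t 19.45 tcp [0.6229 0.138  0.1192] F [-0.6  0.2 -1.6]
box [265 187   7   5  24] tray 26.0 -1.0 ext 18.0 35.0 -12.0 18.0 z 12.0 hsv [ 16.  57. 144.]
box [258 189   6   4  22] tray 5.0 -1.0 ext -1.0 13.0 -12.0 16.0 z 12.0 hsv [ 15.  58. 146.]
box [246 192   5   3  13] tray -29.0 -9.0 ext -34.0 -23.0 -14.0 -3.0 z 15.0 hsv [ 15.  65. 150.]
box [268 205   4   3  11] tray 20.0 -77.0 ext 16.0 25.0 -82.0 -73.0 z 16.0 hsv [ 15.  75. 167.]
box [248 208   6   3  10] tray -29.0 -78.0 ext -35.0 -23.0 -84.0 -60.0 z 15.0 hsv [ 16.  42. 178.]
tilt low-edge -9.4 up-edge -8.7  bottom z at TCP -0.048 x-range -0.097..0.058
```

Emit:
jog_arm:
  targets:
    - [0.5,[-0.2,0,0],0]
    - [0.5,[-0.8,0,0],0]
    - [0.5,[-1.7,0,0],0]
    - [0.5,[-2.8,0,0],0]
    - [0.5,[-4.0,0,0],0]
    - [0.5,[-5.2,0,0],0]
    - [0.5,[-6.2,0,0],0]
    - [0.5,[-6.8,0,0],0]
    - [0.5,[-7.1,0,0],0]
    - [0.5,[-7.1,0,0],0]

```text
time_s: 20.5
ee_pos: [0.6391, 0.2074, 0.1194]
eef_rot: [-1.571, -0.0, -1.799]
force: [-0.1, -0.2, -2.3]
grip_width: 0.0115
```

Emit:
jog_arm:
  targets:
    - [0.5,[0,0,-0.7],0]
    - [0.5,[0,0,-2.5],0]
    - [0.5,[0,0,-0.9],0]
    - [0.5,[0,0,-0.2],0]
    - [0.5,[0,0,0],0]
    - [0.5,[0,0,0],0]

```text
time_s: 21.1
ee_pos: [0.6391, 0.2069, 0.1193]
eef_rot: [-1.571, -0.0, -1.8]
force: [0.0, 0.3, -1.0]
grip_width: 0.012
```

```bash
python3 n.py
```

```text
t 21.1 tcp [0.6391 0.2069 0.1193] F [ 0.   0.3 -1. ]
box [271 171   4  11  19] tray 45.0 36.0 ext 41.0 48.0 5.0 66.0 z 29.0 hsv [ 85.   5. 143.]
box [257 172   7   6  29] tray 14.0 75.0 ext 6.0 22.0 34.0 101.0 z 11.0 hsv [ 16.  53. 141.]
box [265 187   6   5  24] tray 26.0 -1.0 ext 19.0 34.0 -11.0 18.0 z 13.0 hsv [ 16.  57. 145.]
box [258 189   6   4  21] tray 6.0 -2.0 ext -1.0 14.0 -14.0 17.0 z 13.0 hsv [ 16.  60. 145.]
box [246 192   5   3  13] tray -29.0 -9.0 ext -34.0 -23.0 -14.0 -4.0 z 16.0 hsv [ 15.  64. 159.]
box [267 205   5   3  13] tray 20.0 -76.0 ext 14.0 25.0 -83.0 -68.0 z 15.0 hsv [ 15.  69. 168.]
box [248 208   6   3  10] tray -29.0 -78.0 ext -35.0 -23.0 -85.0 -61.0 z 15.0 hsv [ 16.  42. 178.]
tilt low-edge -9.3 up-edge -8.2  bottom z at TCP -0.048 x-range -0.097..0.058
```

One in the last cell and two still in the shaker. I'll shake twice more.

Emit:
jog_arm:
  targets:
    - [0.5,[0,0,-0.7],0]
    - [0.5,[0,0,-2.6],0]
    - [0.5,[0,0,-0.9],0]
    - [0.5,[0,0,-0.2],0]
    - [0.5,[0,0,0],0]
    - [0.5,[0,0,-0.7],0]
    - [0.5,[0,0,-2.6],0]
    - [0.5,[0,0,-0.9],0]
    - [0.5,[0,0,-0.2],0]
    - [0.5,[0,0,0],0]

```text
time_s: 22.15
ee_pos: [0.6393, 0.2071, 0.1194]
eef_rot: [-1.571, 0.0, -1.799]
force: [0.3, -0.5, -1.2]
grip_width: 0.0119
```

Emit:
jog_arm:
  targets:
    - [0.5,[0,0,0],0]
    - [0.5,[0,0,0],0]

```text
time_s: 22.35
ee_pos: [0.6388, 0.2073, 0.1193]
eef_rot: [-1.571, -0.0, -1.799]
force: [-0.9, -0.1, -2.1]
grip_width: 0.0116
```

```bash
python3 n.py
```

```text
t 22.35 tcp [0.6388 0.2073 0.1193] F [-0.9 -0.1 -2.1]
box [270 170   5   9  15] tray 44.0 45.0 ext 41.0 48.0 18.0 82.0 z 27.0 hsv [ 98.   5. 149.]
box [253 172  11   6  41] tray 10.0 71.0 ext -7.0 22.0 36.0 97.0 z 13.0 hsv [ 15.  55. 142.]
box [265 187   6   5  24] tray 26.0 -1.0 ext 19.0 34.0 -11.0 19.0 z 12.0 hsv [ 15.  56. 145.]
box [258 188   6   5  23] tray 6.0 -2.0 ext -1.0 13.0 -15.0 21.0 z 13.0 hsv [ 16.  55. 147.]
box [246 192   5   3  13] tray -29.0 -9.0 ext -34.0 -23.0 -15.0 -3.0 z 16.0 hsv [ 15.  64. 159.]
box [268 205   4   3  12] tray 20.0 -77.0 ext 16.0 25.0 -84.0 -71.0 z 16.0 hsv [ 15.  71. 167.]
box [248 209   6   2   9] tray -28.0 -80.0 ext -35.0 -23.0 -84.0 -76.0 z 16.0 hsv [ 16.  46. 179.]
tilt low-edge -9.6 up-edge -8.3  bottom z at TCP -0.047 x-range -0.097..0.058
```

Emit:
jog_arm:
  targets:
    - [0.5,[0,0,-0.7],0]
    - [0.5,[0,0,-2.8],0]
    - [0.5,[0,0,-0.9],0]
    - [0.5,[0,0,-0.2],0]
    - [0.5,[0,0,0],0]
    - [0.5,[0,0,-0.7],0]
    - [0.5,[0,0,-2.8],0]
    - [0.5,[0,0,-0.9],0]
    - [0.5,[0,0,-0.2],0]
    - [0.5,[0,0,0],0]

```text
time_s: 23.4
ee_pos: [0.6393, 0.2071, 0.1195]
eef_rot: [-1.57, 0.0, -1.799]
force: [-0.5, 0.2, -1.2]
grip_width: 0.0119
```

Emit:
jog_arm:
  targets:
    - [0.5,[0,0,0],0]
    - [0.5,[0,0,0],0]

```text
time_s: 23.6
ee_pos: [0.6388, 0.2073, 0.1193]
eef_rot: [-1.571, -0.0, -1.799]
force: [-1.2, 0.0, -0.7]
grip_width: 0.012
```

```bash
python3 n.py|grep -v "ty"; python3 - <<'E'
from h import *
o=ctrl.get_obs();c=optics.camera("wrist")
cv2.imwrite("pics/w8.png",c["img"][310:400,200:440,::-1])
E
```

```text
t 23.6 tcp [0.6388 0.2073 0.1193] F [-1.2  0.  -0.7]
box [254 172  10   6  41] tray 10.0 72.0 ext -4.0 22.0 36.0 100.0 z 12.0 hsv [ 17.  55. 142.]
box [271 175   4   7  11] tray 44.0 28.0 ext 41.0 48.0 14.0 64.0 z 28.0 hsv [ 86.   6. 145.]
box [258 189   6   4  21] tray 6.0 -2.0 ext -1.0 13.0 -13.0 16.0 z 13.0 hsv [ 15.  59. 145.]
box [265 188   6   4  23] tray 25.0 -1.0 ext 19.0 34.0 -11.0 17.0 z 12.0 hsv [ 16.  59. 144.]
box [246 192   5   3  13] tray -29.0 -9.0 ext -34.0 -23.0 -12.0 -2.0 z 15.0 hsv [ 16.  63. 158.]
box [268 205   4   3  12] tray 21.0 -76.0 ext 16.0 25.0 -82.0 -72.0 z 15.0 hsv [ 16.  72. 166.]
box [248 209   6   2   9] tray -28.0 -80.0 ext -35.0 -23.0 -84.0 -76.0 z 16.0 hsv [ 15.  45. 180.]
tilt low-edge -9.1 up-edge -8.9  bottom z at TCP -0.047 x-range -0.097..0.058
```

Emit:
jog_arm:
  targets:
    - [0.5,[0,0,0.5],0]
    - [0.5,[0,0,1.0],0]
    - [0.5,[0,0,0.5],0]
    - [0.5,[0,0,-1.0],0]
    - [0.5,[0,0,-3.7],0]
    - [0.5,[0,0,-0.7],0]
    - [0.5,[0,0,0],0]
    - [0.5,[0,0,0],0]
    - [0.5,[0,0,0],0]

```text
time_s: 24.6
ee_pos: [0.6389, 0.2073, 0.1193]
eef_rot: [-1.571, 0.0, -1.799]
force: [0.2, 0.2, -1.1]
grip_width: 0.0119
```

```bash
python3 n.py|grep -E "tray|^t " | head -4; python3 - <<'E'
from h import *
c=optics.camera("wrist");s=optics.camera("side")
cv2.imwrite("pics/w9.png",np.hstack([cv2.resize(c["img"][320:380,270:360,::-1],(375,250)),cv2.resize(s["img"][150:230,225:325,::-1],(400,320))[35:285]]))
E
```

```text
t 24.6 tcp [0.6389 0.2073 0.1193] F [ 0.2  0.2 -1.1]
box [271 170   4  12  18] tray 45.0 35.0 ext 41.0 48.0 4.0 65.0 z 29.0 hsv [ 90.   5. 146.]
box [254 172  10   6  41] tray 10.0 73.0 ext -4.0 22.0 36.0 102.0 z 12.0 hsv [ 16.  55. 141.]
box [265 187   6   5  23] tray 26.0 -2.0 ext 19.0 34.0 -10.0 16.0 z 13.0 hsv [ 16.  58. 145.]
```

View pics/w9.png

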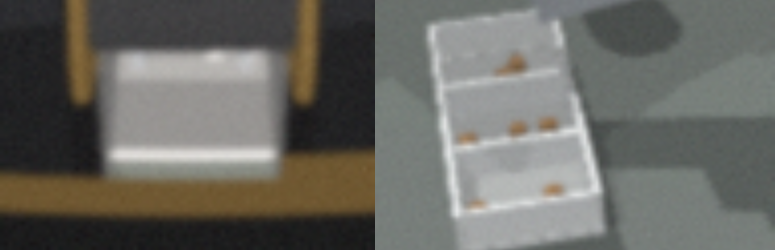

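The tray shows 2, 3 and 2 pellets at right crop (475,205)/(552,190), (467,138)/(517,128)/(548,124) and (515,63)/(503,70). The eighth is either in the shaker or hidden behind a wall, so I'll give one stronger stroke like the first.

Emit:
jog_arm:
  targets:
    - [0.5,[0,0,0.8],0]
    - [0.5,[0,0,1.5],0]
    - [0.5,[0,0,0.7],0]
    - [0.5,[0,0,-1.0],0]
    - [0.5,[0,0,-3.6],0]
    - [0.5,[0,0,-0.4],0]
    - [0.5,[0,0,1.0],0]
    - [0.5,[0,0,1.0],0]
    - [0.5,[0,0,0.5],0]
    - [0.5,[0,0,0],0]

```text
time_s: 25.75
ee_pos: [0.6379, 0.2076, 0.1193]
eef_rot: [-1.571, -0.0, -1.799]
force: [-0.2, -0.3, -1.2]
grip_width: 0.0117
```

Emit:
jog_arm:
  targets:
    - [0.5,[0,0,0.8],0]
    - [0.5,[0,0,1.5],0]
    - [0.5,[0,0,0.7],0]
    - [0.5,[0,0,-1.0],0]
    - [0.5,[0,0,-3.6],0]
    - [0.5,[0,0,-0.4],0]
    - [0.5,[0,0,1.0],0]
    - [0.5,[0,0,1.0],0]
    - [0.5,[0,0,0.5],0]
    - [0.5,[0,0,0],0]

```text
time_s: 26.75
ee_pos: [0.6379, 0.2075, 0.1193]
eef_rot: [-1.571, -0.0, -1.799]
force: [0.2, -0.3, -1.9]
grip_width: 0.0116
```

```bash
python3 n.py
```

```text
t 26.75 tcp [0.6379 0.2075 0.1193] F [ 0.2 -0.3 -1.9]
box [271 171   4   9  18] tray 45.0 39.0 ext 41.0 48.0 14.0 62.0 z 29.0 hsv [ 91.   5. 143.]
box [254 172  10   6  39] tray 11.0 72.0 ext -4.0 22.0 37.0 102.0 z 13.0 hsv [ 16.  57. 141.]
box [258 189   6   4  21] tray 5.0 -3.0 ext -1.0 14.0 -13.0 15.0 z 13.0 hsv [ 15.  60. 145.]
box [265 188   7   4  24] tray 26.0 -1.0 ext 19.0 34.0 -10.0 18.0 z 12.0 hsv [ 17.  57. 147.]
box [246 192   5   3  13] tray -29.0 -9.0 ext -34.0 -23.0 -15.0 -2.0 z 16.0 hsv [ 16.  64. 158.]
box [268 205   4   3  12] tray 20.0 -77.0 ext 16.0 25.0 -81.0 -72.0 z 16.0 hsv [ 15.  71. 166.]
box [248 209   6   2   9] tray -28.0 -80.0 ext -35.0 -23.0 -84.0 -76.0 z 16.0 hsv [ 16.  45. 180.]
tilt low-edge -9.6 up-edge -9.2  bottom z at TCP -0.047 x-range -0.097..0.058
```

Emit:
jog_arm:
  targets:
    - [0.5,[0,-0.4,0],0]
    - [0.5,[0,-1.5,0],0]
    - [0.5,[0,-3,0],0]
    - [0.5,[0,-5,0],0]
    - [0.5,[0,-7,0],0]
    - [0.5,[0.3,-9,0],0]
    - [0.5,[1.2,-11,-0.1],0]
    - [0.5,[2.7,-12.3,-0.3],0]
    - [0.5,[4.8,-12.9,-0.5],0]
    - [0.5,[7.5,-13,-0.8],0]

```text
time_s: 27.8
ee_pos: [0.614, 0.1351, 0.2511]
eef_rot: [-1.569, 0.001, -1.798]
force: [0.3, -1.1, -1.9]
grip_width: 0.0119
```

Emit:
jog_arm:
  targets:
    - [0.5,[3.2,0,-0.3],0]
    - [0.5,[6.8,0,-0.7],0]
    - [0.5,[10.6,0,-1.1],0]
    - [0.5,[14.5,0,-1.5],0]
    - [0.5,[18.2,0,-1.9],0]
    - [0.5,[21.7,0,-2.2],0]
    - [0.5,[24.8,0,-2.5],0]
    - [0.5,[27.2,0,-2.8],0]
    - [0.5,[28.8,0,-2.9],0]
    - [0.5,[29.5,0,-3.0],0]

```text
time_s: 28.8
ee_pos: [0.5178, -0.1459, 0.2499]
eef_rot: [-1.57, -0.0, -1.8]
force: [0.2, 1.0, -1.7]
grip_width: 0.0117
```

```bash
cat > wt.py <<'E'
from h import *
o=ctrl.get_obs();c=optics.camera("wrist");W=wcloud(c,o);h=cv2.cvtColor(c["img"],cv2.COLOR_RGB2HSV).astype(int)
print("t",o["time_s"],o["ee_pos"],o["eef_rot"])
q=W[...,:2]-[.498,.168];tx=q@[.9735,-.2287]*1000;ty=q@[.2287,.9735]*1000
reg=(abs(tx)<60)&(abs(ty)<125);r,cc=np.where(reg);print("region",r.min(),r.max(),cc.min(),cc.max())
m=reg&(h[...,1]>80)&(h[...,0]<30)
n,l,st,ce=cv2.connectedComponentsWithStats(m.astype(np.uint8))
for i in range(1,n):
    k=l==i
    if k.sum()>4:print("box",st[i],"tray",tx[k].mean().round(),ty[k].mean().round(),"ext",tx[k].min().round(),tx[k].max().round(),ty[k].min().round(),ty[k].max().round(),"z",(W[...,2][k].mean()*1000).round())
r0,r1,c0,c1=max(r.min()-5,0),r.max()+5,max(cc.min()-5,0),cc.max()+5
a=c["img"][r0:r1,c0:c1,::-1];s=min(790/a.shape[1],590/a.shape[0]);cv2.imwrite("pics/wt.png",cv2.resize(a,None,fx=s,fy=s))
np.save("wimg.npy",c["img"])
E
python3 wt.py; python3 t.py|head -2
```

```text
t 28.8 [ 0.51781107 -0.14586717  0.24992752] [-1.57023493e+00 -9.72318595e-05 -1.80041403e+00]
region 193 267 69 203
box [123 213   7   7  37] tray 28.0 -7.0 ext 22.0 32.0 -11.0 -2.0 z 14.0
box [162 217   7   8  43] tray 22.0 -78.0 ext 16.0 26.0 -83.0 -73.0 z 14.0
box [ 90 219   6   6  29] tray 16.0 70.0 ext 11.0 20.0 66.0 76.0 z 14.0
box [ 96 225   6   6  24] tray 6.0 57.0 ext 1.0 10.0 52.0 64.0 z 15.0
box [126 226   7   6  36] tray 7.0 -9.0 ext 3.0 11.0 -13.0 -3.0 z 15.0
box [132 245   7   7  37] tray -27.0 -12.0 ext -32.0 -22.0 -16.0 -7.0 z 14.0
box [170 248   7   7  42] tray -27.0 -84.0 ext -33.0 -22.0 -89.0 -79.0 z 14.0
[-1.01784534 -0.31231959 -1.18241393] [ 0.51783361 -0.14591114  0.24978223] -1.800229065833217 28.85
tilt low-edge -9.2 up-edge -9.0  bottom z at TCP -0.048 x-range -0.097..0.058
```

Emit:
jog_arm:
  targets:
    - [0.5,[0,0,0],-0.05]
    - [0.5,[0,0,0],-0.15]
    - [0.5,[0,0,0],-0.3]
    - [0.5,[0,0,0],-0.45]
    - [0.5,[0,0,0],-0.6]
    - [0.5,[0,0,0],-0.75]
    - [0.5,[0,0,0],-0.9]
    - [0.5,[0,0,0],-1.05]
    - [0.5,[0,0,0],-1.2]
    - [0.5,[0,0,0],-1.346]

```text
time_s: 29.9
ee_pos: [0.5187, -0.1435, 0.2494]
eef_rot: [-1.571, 0.0, -0.445]
force: [-0.4, 0.6, -1.0]
grip_width: 0.0119
```

Emit:
jog_arm:
  targets:
    - [0.5,[0,0,0],0]
    - [0.5,[0,0,0],0]

```text
time_s: 30.1
ee_pos: [0.5186, -0.1439, 0.2495]
eef_rot: [-1.571, 0.0, -0.457]
force: [0.0, 0.4, -1.9]
grip_width: 0.0118
```

```bash
cat > sh.py <<'E'
from h import *
o=ctrl.get_obs();c=optics.camera("side");S=cloud(c);h=cv2.cvtColor(c["img"],cv2.COLOR_RGB2HSV).astype(int)
print(o["time_s"],o["ee_pos"],o["eef_rot"])
yaw=o["eef_rot"][2];ux=np.array([-np.sin(yaw),np.cos(yaw)]);Q=S-o["ee_pos"];x=Q[...,:2]@ux*1000;y=Q[...,:2]@[-ux[1],ux[0]]*1000;z=Q[...,2]*1000
b=(abs(y)<16)&(x>-115)&(x<80)&(z<0)&(z>-90)
r,cc=np.where(b);print("box",r.min(),r.max(),cc.min(),cc.max())
k=b&(h[...,1]>60)&(h[...,0]<30);n,l,st,ce=cv2.connectedComponentsWithStats(k.astype(np.uint8))
for i in range(1,n):
    j=l==i
    if j.sum()>2:print(st[i],"x",x[j].mean().round(),"y",y[j].mean().round(),"z",z[j].mean().round(),h[j].mean(0).round())
cl=b&(abs(y)<6);
for t in range(-110,70,10):
    j=cl&(x>=t)&(x<t+10)
    if j.sum():print(t,j.sum(),"zmed",np.median(z[j]).round(1),"sat",h[j][:,1].max())
cv2.imwrite("pics/sh.png",cv2.resize(c["img"][r.min()-10:r.max()+10,cc.min()-10:cc.max()+10,::-1],(600,600)))
E
python3 sh.py
```

```text
30.1 [ 0.51856591 -0.1439023   0.24946396] [-1.57069971e+00  2.89600760e-06 -4.56545733e-01]
box 181 241 306 323
-100 14 zmed -58.7 sat 22
-90 28 zmed -58.5 sat 21
-80 29 zmed -59.2 sat 21
-70 29 zmed -57.9 sat 19
-60 31 zmed -56.7 sat 20
-50 26 zmed -54.6 sat 20
-40 81 zmed -16.4 sat 94
-30 30 zmed -51.2 sat 19
-20 27 zmed -50.1 sat 22
-10 11 zmed -48.5 sat 22
```

```bash
python3 - <<'E'
from h import *
o=ctrl.get_obs();c=optics.camera("wrist");h=cv2.cvtColor(c["img"],cv2.COLOR_RGB2HSV);W=wcloud(c,o)
yaw=o["eef_rot"][2];ux=np.array([-np.sin(yaw),np.cos(yaw)]);Q=W-o["ee_pos"];x=Q[...,:2]@ux
for r in range(145,222,4):print(r,h[r,308:326,1].max(),h[r,317],(x[r,317]*1000).round(),(Q[r,317,2]*1000).round())
s=optics.camera("side");print((cv2.cvtColor(s["img"],cv2.COLOR_RGB2HSV)[181:241,306:324,1]).max(1))
w=np.load("wimg.npy")
cv2.imwrite("pics/f12.png",np.hstack([cv2.resize(w[190:275,65:210,::-1],(435,300),interpolation=cv2.INTER_CUBIC),cv2.resize(s["img"][165:255,285:345,::-1],(200,300)),cv2.resize(c["img"][130:230,290:345,::-1],(160,300))]))
E
```

```text
145 10 [130   4 182] 58.0 -20.0
149 8 [114   8 167] 57.0 -14.0
153 10 [120   4 129] 51.0 -39.0
157 11 [120   6 122] 49.0 -39.0
161 11 [113   8 123] 46.0 -40.0
165 9 [120   2 134] 43.0 -41.0
169 10 [105  10 154] 40.0 -42.0
173 11 [120   6 122] 37.0 -42.0
177 11 [105   8 122] 35.0 -41.0
181 9 [120   6 123] 32.0 -43.0
185 12 [120   2 119] 29.0 -43.0
189 11 [128   9 120] 26.0 -44.0
193 11 [ 90   4 119] 23.0 -44.0
197 9 [110   6 121] 20.0 -44.0
201 10 [ 98   9 120] 17.0 -46.0
205 10 [ 90   4 120] 14.0 -45.0
209 12 [ 98   9 120] 11.0 -45.0
213 18 [120   4  59] 18.0 -15.0
217 26 [60  7 37] 18.0 -8.0
221 27 [120   7  38] 17.0 -4.0
[ 71  48  39  23  35  45  55  55  36  46  48 111  48  46  53  57  36  62
  42  25  23  20  21  21  21  22  24  19  23  21  23  22  23  21  19  23
  21  21  23  23  22  21  22  20  21  19  20  22  22  21  22  28  24  20
  21  17  20  19  17  18]
```

View pics/f12.png

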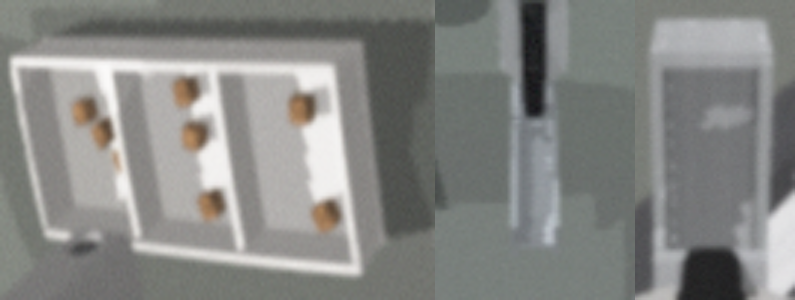

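The last view shows all eight pellets. The wrist crop of the tray has 2 in cell A, 3 in B, and 3 in C, the eighth half hidden by the divider at (116,160). The shaker is empty in both crops. Next I'll take it back to the rest, then press the mouth side on the rail to pivot it back to 20°.

Emit:
jog_arm:
  targets:
    - [0.5,[0.1,0,-0.3],0.05]
    - [0.5,[0.3,0,-1.0],0.15]
    - [0.5,[0.6,0,-1.8],0.27]
    - [0.5,[0.9,0,-2.6],0.4]
    - [0.5,[1.2,0,-3.4],0.53]
    - [0.5,[1.5,0,-4.1],0.66]
    - [0.5,[1.7,0,-4.7],0.78]
    - [0.5,[1.9,0,-5.1],0.87]
    - [0.5,[1.97,0,-5.2],0.9]
    - [0.5,[1.97,0,-5.2],0.9015]

```text
time_s: 31.25
ee_pos: [0.5133, -0.2, 0.2494]
eef_rot: [-1.571, 0.0, -1.355]
force: [0.5, 0.6, -1.2]
grip_width: 0.0122
```

Emit:
jog_arm:
  targets:
    - [0.5,[0,1,0],0]
    - [0.5,[0,2.5,0],0]
    - [0.5,[0,4.5,0],0]
    - [0.5,[0,6.5,0],0]
    - [0.5,[0,8,0],0]
    - [0.5,[0,8.7,0],0]
    - [0.5,[0,9.0,0],0]
    - [0.5,[0,9.0,0],0]
    - [0.5,[0,9.0,0],0]
  grip_force: 20

```text
time_s: 32.15
ee_pos: [0.5136, -0.2, 0.1601]
eef_rot: [-1.57, -0.001, -1.354]
force: [-0.3, -0.6, -0.7]
grip_width: 0.0118
```

```bash
python3 go.py .5133 -.1994 .1415 -1.358; sed -i 's/zmin=.1/zmin=.088/' t.py; python3 t.py
```

```text
[ 0.51356655 -0.20004652  0.160115  ] [-0.27666223 -0.64951435 -0.67223073] t 32.15 shift cm [-0.07  1.86 -0.01] turn 0.004 j6 0.9162629776367262
[-0.27666223 -0.64951435 -0.67223073] [ 0.51356655 -0.20004652  0.160115  ] -1.3541558193025078 32.15
tilt low-edge -9.4 up-edge -9.1  bottom z at TCP -0.048 x-range -0.097..0.058
[-0.097 -0.058 -0.04 ]
[-0.087 -0.061 -0.039]
[-0.077 -0.061 -0.037]
[-0.067 -0.06  -0.035]
[-0.057 -0.058 -0.033]
[-0.047 -0.056 -0.031]
[-0.037 -0.055 -0.03 ]
[-0.027 -0.052 -0.023]
[-0.017 -0.051 -0.022]
[-0.007 -0.049 -0.025]
[ 0.003 -0.048 -0.023]
[ 0.013 -0.045 -0.02 ]
[ 0.023 -0.045 -0.018]
[ 0.033 -0.043 -0.019]
[ 0.043 -0.04  -0.019]
[ 0.053 -0.04  -0.019]
```

Emit:
jog_arm:
  targets:
    - [0.5,[-0.07,0.5,0],0.004]
    - [0.5,[-0.07,1.2,0],0.004]
    - [0.5,[-0.07,1.8,0],0.004]
    - [0.5,[-0.07,2.3,0],0.004]
    - [0.5,[-0.07,2.8,0],0.004]
    - [0.5,[-0.07,3.3,0],0.004]
    - [0.5,[-0.07,3.8,0],0.004]
    - [0.5,[-0.07,4.2,0],0.004]
    - [0.5,[-0.07,4.2,0],0.004]
  grip_force: 12

```text
time_s: 33.1
ee_pos: [0.513, -0.1992, 0.1169]
eef_rot: [-1.571, 0.0, -1.358]
force: [1.4, -0.1, 0.6]
grip_width: 0.0119
```

```bash
sed -i 's/zmin=.088/zmin=.06/' t.py; python3 t.py
```

```text
[ 1.3731671  -0.13480176  0.57662735] [ 0.51297317 -0.19924017  0.11685556] -1.3584166052674225 33.1
tilt low-edge 10.4 up-edge 3.1  bottom z at TCP -0.047 x-range -0.107..0.053
[-0.107 -0.029 -0.018]
[-0.097 -0.028 -0.019]
[-0.087 -0.03  -0.018]
[-0.077 -0.032 -0.019]
[-0.067 -0.043 -0.019]
[-0.057 -0.044 -0.018]
[-0.047 -0.054 -0.019]
[-0.037 -0.05  -0.019]
[-0.027 -0.053 -0.021]
[-0.017 -0.055 -0.019]
[-0.007 -0.057 -0.021]
[ 0.003 -0.047 -0.023]
[ 0.013 -0.048 -0.023]
[ 0.023 -0.052 -0.026]
[ 0.033 -0.053 -0.027]
[ 0.043 -0.054 -0.03 ]
[ 0.053 -0.043 -0.031]
```

Emit:
jog_arm:
  targets:
    - [0.5,[0,0.25,0],0]
    - [0.5,[0,0.5,0],0]
    - [0.5,[0,0.7,0],0]
    - [0.5,[0,0.85,0],0]
    - [0.5,[0,0.95,0],0]
    - [0.5,[0,0.95,0],0]

```text
time_s: 33.75
ee_pos: [0.5136, -0.1992, 0.1082]
eef_rot: [-1.57, -0.0, -1.358]
force: [5.0, 2.1, 4.4]
grip_width: 0.0119
```

```bash
python3 t.py
```

```text
[5.01196594 2.06927088 4.36230454] [ 0.5136402  -0.1992378   0.10816194] -1.3584739747039962 33.75
tilt low-edge 6.3 up-edge 2.7  bottom z at TCP -0.044 x-range -0.082..0.048
[-0.082 -0.022 -0.018]
[-0.072 -0.024 -0.018]
[-0.062 -0.034 -0.02 ]
[-0.052 -0.039 -0.02 ]
[-0.042 -0.041 -0.019]
[-0.032 -0.043 -0.019]
[-0.022 -0.047 -0.019]
[-0.012 -0.047 -0.019]
[-0.002 -0.043 -0.021]
[ 0.008 -0.045 -0.02 ]
[ 0.018 -0.046 -0.026]
[ 0.028 -0.046 -0.03 ]
[ 0.038 -0.047 -0.033]
[ 0.048 -0.048 -0.035]
```

Emit:
jog_arm:
  targets:
    - [0.5,[0,0.1,0],0]
    - [0.5,[0,0.22,0.3],0]
    - [0.5,[0,0.33,0.6],0]
    - [0.5,[0,0.44,0.9],0]
    - [0.5,[0,0.54,1.2],0]
    - [0.5,[0,0.65,1.5],0]
    - [0.5,[0,0.75,1.8],0]
    - [0.5,[0,0.82,2.0],0]
    - [0.5,[0,0.82,2.0],0]

```text
time_s: 34.7
ee_pos: [0.5328, -0.1949, 0.0995]
eef_rot: [-1.571, 0.0, -1.358]
force: [0.4, -0.4, -1.4]
grip_width: 0.0119
```

```bash
cat > u.py <<'E'
from h import *
o=ctrl.get_obs();c=optics.camera("side");c0=pickle.load(open("c0.pkl","rb"))["side"];print(o["time_s"],o["ee_pos"],o["force"])
a=np.deg2rad(12.2);ux=np.array([np.cos(a),np.sin(a)]);uy=np.array([-ux[1],ux[0]]);O=np.array([.5015,-.2015])
for n,k in(("before",c0),("now",c)):
    S=cloud(k).reshape(-1,3);q=S[:,:2]-O;x=q@ux;y=q@uy;z=S[:,2]
    m=(abs(y)<.02)&(abs(x)<.1)&(z>.03);L=[];H=[]
    for b in np.arange(-.09,.095,.015):
        j=m&(x>=b)&(x<b+.005)
        if j.sum()>3:H.append((round(b*1000),(np.percentile(z[j],95)*1000).round(),(y[j].min()*1000).round(),(y[j].max()*1000).round()))
    print(n,H)
    w=S[m&(z>.05)];print(cv2.minAreaRect((np.c_[x,y][m&(z>.05)]*1000).astype(np.float32)))
E
python3 u.py
```

```text
34.7 [ 0.53281645 -0.19494401  0.09948664] [ 0.37921332 -0.41310129 -1.37077003]
before [(-75, np.float64(107.0), np.float64(-13.0), np.float64(11.0)), (-60, np.float64(110.0), np.float64(-14.0), np.float64(11.0)), (-45, np.float64(104.0), np.float64(-16.0), np.float64(10.0)), (-30, np.float64(98.0), np.float64(-15.0), np.float64(10.0)), (-15, np.float64(93.0), np.float64(-15.0), np.float64(10.0)), (0, np.float64(114.0), np.float64(-16.0), np.float64(11.0)), (15, np.float64(129.0), np.float64(-15.0), np.float64(5.0)), (30, np.float64(124.0), np.float64(-15.0), np.float64(10.0)), (45, np.float64(118.0), np.float64(-14.0), np.float64(9.0)), (60, np.float64(64.0), np.float64(-15.0), np.float64(10.0)), (75, np.float64(61.0), np.float64(-14.0), np.float64(11.0))]
((2.0364990234375, -2.0402374267578125), (159.63739013671875, 27.137367248535156), 0.24617300927639008)
now [(-90, np.float64(436.0), np.float64(10.0), np.float64(20.0)), (-75, np.float64(435.0), np.float64(-13.0), np.float64(20.0)), (-60, np.float64(443.0), np.float64(-13.0), np.float64(20.0)), (-45, np.float64(435.0), np.float64(-18.0), np.float64(20.0)), (-30, np.float64(433.0), np.float64(-20.0), np.float64(20.0)), (-15, np.float64(95.0), np.float64(-20.0), np.float64(12.0)), (0, np.float64(293.0), np.float64(-20.0), np.float64(19.0)), (15, np.float64(387.0), np.float64(-20.0), np.float64(19.0)), (30, np.float64(388.0), np.float64(-20.0), np.float64(20.0)), (45, np.float64(388.0), np.float64(-20.0), np.float64(20.0)), (60, np.float64(385.0), np.float64(-20.0), np.float64(19.0)), (75, np.float64(379.0), np.float64(-15.0), np.float64(20.0))]
((-1.4548797607421875, -0.010425567626953125), (39.9802360534668, 180.35511779785156), 89.99085235595703)
```

```bash
cat > u.py <<'E'
from h import *
o=ctrl.get_obs();c=optics.camera("side");c0=pickle.load(open("c0.pkl","rb"))["side"];print(o["time_s"],o["ee_pos"],o["force"])
a=np.deg2rad(12.2);ux=np.array([np.cos(a),np.sin(a)]);uy=np.array([-ux[1],ux[0]]);O=np.array([.5015,-.2015])
for n,k in(("before",c0),("now",c)):
    S=cloud(k).reshape(-1,3);q=S[:,:2]-O;x=q@ux*1000;y=q@uy*1000;z=S[:,2]*1000
    # outer face of the near wall, in slope coordinates: u along the face, v above it
    t=np.deg2rad(20);v=(z-62)*np.cos(t)+x*np.sin(t);u=x*np.cos(t)-(z-62)*np.sin(t)
    m=(abs(y)<17)&(abs(x)<110)&(z>35)&(v<32)&(v>2)
    print(n,"u ext (mouth,heel)",np.percentile(u[m],[.5,99.5]).round(1),"n",m.sum())
    row=[]
    for b in range(-85,90,10):
        j=m&(u>=b)&(u<b+10)&(y<-8)
        if j.sum()>5:row.append((b+5,np.percentile(v[j],95).round(1),np.median(y[j]).round(1)))
    print(" ".join(f"{p[0]}:{p[1]}/{p[2]}" for p in row)); r=np.array(row);k=(r[:,0]<-30)|(r[:,0]>45);print("slope err deg",np.degrees(np.polyfit(r[k,0],r[k,1],1)[0]).round(1))
E
python3 u.py
```

```text
34.75 [ 0.53268571 -0.19501841  0.09955309] [-0.07555364 -0.30208831 -1.96631017]
before u ext (mouth,heel) [-82.7  81.9] n 1064
-80:25.6/-12.3 -70:25.5/-12.7 -60:25.0/-12.6 -50:25.9/-12.3 -40:25.0/-12.6 -30:25.4/-12.1 -20:25.1/-12.6 -10:29.7/-12.3 0:26.0/-12.2 10:24.7/-12.1 20:25.8/-12.1 30:29.8/-12.0 40:25.6/-12.1 50:25.7/-12.1 60:25.7/-12.1 70:25.0/-12.0 80:24.2/-12.2
slope err deg -0.2
now u ext (mouth,heel) [-81.8  81.3] n 1035
-80:25.7/-11.1 -70:25.4/-11.5 -60:25.0/-11.5 -50:25.4/-11.3 -40:25.4/-11.5 -30:25.8/-11.5 -20:26.0/-11.6 -10:30.6/-11.4 0:26.4/-11.4 10:28.6/-11.4 20:27.0/-11.7 30:29.5/-11.9 40:26.9/-11.7 50:26.2/-11.4 60:26.3/-11.9 70:26.9/-11.8 80:26.2/-12.0
slope err deg 0.4
```

The shaker is back in place: ends within 1 mm along the slope, slope within about 0.6°, and 1 mm sideways. It may be about 1 mm high at the heel, so I'll press slightly and then release slowly.

Emit:
jog_arm:
  targets:
    - [0.5,[0,0.1,0.1],0]
    - [0.5,[0,0.15,0.1],0]
    - [0.5,[0,0.15,0.1],0]
  grip_force: 5

```text
time_s: 35.1
ee_pos: [0.5338, -0.1949, 0.0984]
eef_rot: [-1.57, -0.0, -1.359]
force: [0.1, 0.5, 0.4]
grip_width: 0.0121
```

Emit:
jog_arm:
  targets:
    - [1.3,[0,0,0],0]
    - [1.5,[0,0,0],0]
    - [2,[0,0,0],0]
    - [3,[0,0,0],0]
    - [4,[0,0,0],0]
    - [5,[0,0,0],0]
    - [6,[0,0,0],0]
    - [6,[0,0,0],0]

```text
time_s: 35.9
ee_pos: [0.5336, -0.1948, 0.0982]
eef_rot: [-1.571, 0.0, -1.358]
force: [-1.3, -0.7, -0.4]
grip_width: 0.0566
```

```bash
python3 u.py
```

```text
35.9 [ 0.53362572 -0.19484657  0.0981684 ] [-1.32405637 -0.6657654  -0.44753553]
before u ext (mouth,heel) [-82.7  81.9] n 1064
-80:25.6/-12.3 -70:25.5/-12.7 -60:25.0/-12.6 -50:25.9/-12.3 -40:25.0/-12.6 -30:25.4/-12.1 -20:25.1/-12.6 -10:29.7/-12.3 0:26.0/-12.2 10:24.7/-12.1 20:25.8/-12.1 30:29.8/-12.0 40:25.6/-12.1 50:25.7/-12.1 60:25.7/-12.1 70:25.0/-12.0 80:24.2/-12.2
slope err deg -0.2
now u ext (mouth,heel) [-81.2  82.2] n 892
-80:25.3/-11.2 -70:26.2/-11.6 -60:25.6/-11.7 -50:25.7/-11.6 -40:25.7/-11.7 -30:25.0/-11.6 -20:26.1/-11.5 -10:29.8/-12.0 0:26.9/-11.7 10:26.1/-11.8 20:25.9/-11.5 30:28.2/-11.6 40:14.6/-11.7 70:25.5/-11.8 80:23.7/-12.4
slope err deg -0.5
```

Released and seated. I'll lift straight up, then check once more.

Emit:
jog_arm:
  targets:
    - [6,[0,-1,0],0]
    - [6,[0,-3,0],0]
    - [6,[0,-6,0],0]
    - [6,[0,-9,0],0]
    - [6,[0,-12,0],0]
    - [6,[0,-14,0],0]
    - [6,[0,-15,0],0]
    - [6,[0,-15,0],0]
    - [6,[0,-15,0],0]
    - [6,[0,-15,0],0]

```text
time_s: 36.95
ee_pos: [0.5333, -0.1947, 0.247]
eef_rot: [-1.572, 0.001, -1.358]
force: [-0.2, 0.3, -0.7]
grip_width: 0.0603
```

```bash
python3 u.py; python3 wt.py; python3 n.py | head -9; python3 - <<'E'
from station import ctrl
print(ctrl.hand_in())
E
```

```text
36.95 [ 0.53333427 -0.19472005  0.24696558] [-0.15360887  0.29319721 -0.7249842 ]
before u ext (mouth,heel) [-82.7  81.9] n 1064
-80:25.6/-12.3 -70:25.5/-12.7 -60:25.0/-12.6 -50:25.9/-12.3 -40:25.0/-12.6 -30:25.4/-12.1 -20:25.1/-12.6 -10:29.7/-12.3 0:26.0/-12.2 10:24.7/-12.1 20:25.8/-12.1 30:29.8/-12.0 40:25.6/-12.1 50:25.7/-12.1 60:25.7/-12.1 70:25.0/-12.0 80:24.2/-12.2
slope err deg -0.2
now u ext (mouth,heel) [-81.1  81.2] n 1072
-80:25.4/-11.6 -70:24.7/-11.5 -60:26.4/-11.6 -50:25.3/-11.6 -40:25.1/-11.8 -30:24.9/-11.6 -20:25.3/-11.6 -10:29.0/-11.4 0:26.5/-11.7 10:25.5/-11.6 20:26.0/-11.6 30:28.8/-11.6 40:26.5/-11.5 50:25.1/-12.0 60:25.5/-11.7 70:25.1/-11.6 80:24.5/-12.7
slope err deg -0.2
t 37.0 [ 0.53338559 -0.19474256  0.24709542] [-1.57231283e+00  1.14663056e-03 -1.35855385e+00]
region 92 214 35 159
box [ 57 124   7   6  33] tray 16.0 70.0 ext 11.0 21.0 66.0 77.0 z 14.0
box [ 60 133   6   6  25] tray 5.0 58.0 ext -0.0 10.0 53.0 64.0 z 15.0
box [ 88 133   8   7  39] tray 28.0 -7.0 ext 23.0 33.0 -12.0 -0.0 z 14.0
box [ 86 146   8   7  41] tray 7.0 -9.0 ext 2.0 11.0 -13.0 -2.0 z 1
[... 293 characters left out ...]
x [255 172   9   6  37] tray 11.0 71.0 ext -2.0 22.0 38.0 99.0 z 13.0 hsv [ 16.  60. 146.]
box [258 189   6   4  19] tray 5.0 -4.0 ext -1.0 13.0 -12.0 17.0 z 14.0 hsv [ 15.  64. 151.]
box [266 188   5   4  20] tray 26.0 -4.0 ext 20.0 34.0 -12.0 15.0 z 14.0 hsv [ 16.  67. 148.]
box [246 192   5   3  13] tray -29.0 -10.0 ext -34.0 -23.0 -16.0 -6.0 z 16.0 hsv [ 15.  64. 156.]
box [268 205   4   3  12] tray 21.0 -76.0 ext 16.0 25.0 -81.0 -71.0 z 15.0 hsv [ 15.  71. 151.]
box [248 209   6   2   9] tray -28.0 -80.0 ext -35.0 -23.0 -83.0 -76.0 z 16.0 hsv [ 16.  47. 167.]
tilt low-edge -0.1 up-edge 18.0  bottom z at TCP -0.129 x-range -0.027..0.013
the job is handed in; nothing more can be done
None
```

The shaker is empty and back on its rest, the pellets are in the tray, and I handed the job in at about 37 s of the 72 s. No verdict was given.

**What I did:** I gripped the fin and lifted the loaded shaker clear. The moves cannot tilt the tool, so I pivoted the shaker in the jaws by pressing its heel on the high end of the rail, which left its mouth 9° down. I then shook pellets into each cell in turn with short forward-and-back strokes. To put it back, I pressed its mouth side on the rail to restore the slope, slid it down to the stop and let go.

**Last checks:**
- **Pellets:** the split is 2, 3 and 3. My automatic count found only seven, both before the return and in the final check. The eighth shows only in an earlier picture, half hidden behind the divider in the third cell. I also looked inside the shaker and saw nothing, except for a strip of about 15 mm under the fin that neither camera could see.
- **Shaker:** it lies within about 2 mm of where it lay before and within about 1° of its original slope. The gripper is open about 150 mm above it.
- **Jar, beaker and dish:** I did not measure them again at the end. I kept the arm clear of them and no contact force pointed to a touch.

**What went wrong on the way:** twice the heel butted against the end of the rail instead of resting on it. This pushed the fin a few millimetres through the jaws, which I allowed for when putting the shaker back.

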